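# Load a paper roll on a sloping roll holder and thread its spindle

### The job

Load the roll holder on the counter: lay the white paper roll that lies on its side (the one with the wide open core) in the cradle between the holder's two upright cheeks, then thread the wooden-handled spindle from the upper end down through the first cheek, the roll's core and the second cheek until its collar is fully home against the upper cheek. Let go of everything, and leave the calculator, the stapler and the roll of masking tape where they are.

Things in the scene. Friction and masses are not known exactly. Their poses are not given: they have to be found in the camera images.
- holder_axis (a point): Fixed grey roll holder with two bare-metal cheeks on a deck sloping 30 deg. Point on the common axis of the cheeks' holes, midway between them, 84 mm above the counter. x runs along that axis DOWN the slope (the way the spindle goes in), y level, z square to the deck, up. The upper end is on the robot's left (+y), within 25 deg.
- hole_upper (a point): Mouth of the upper cheek's hole: centre, on the outer face, where the spindle enters and its collar comes to rest; 37 mm up-slope of holder_axis, same axes. Both cheeks: 8 mm thick, inner faces 58 mm apart (29 mm either side of holder_axis), through hole 14 mm in diameter with a small chamfer; they reach 22 mm above the axis and to each side.
- holder: The same holder; origin on the counter under holder_axis; foot plate 120 x 80 x 8 mm. Between the cheeks two 10 mm steel rails run along the slope, 16 mm either side of the holes' axis and 29.5 mm under it: a roll lying on both has its core in line with the holes. The deck is 44 mm under the axis; beside the rails nothing stands above it.
- roll_center (a point): Loose white paper roll, 56 mm in diameter, 50 mm long (52 over its card core), about 0.09 kg, with an 18 mm open core, lying on its side on the counter, left or right of the holder. Point: its centre; x runs along its axis (both ends alike). The receipt roll that stands upright, with a narrow core, is a bystander.
- spindle_grip (a point): Loose spindle, about 0.07 kg: round light-wood handle 16 mm in diameter, 40 mm long; steel collar 22 mm in diameter, 4 mm thick; steel shank 10 mm in diameter. Point: middle of the handle, on the axis; x points towards the tip. The collar's face is 24 mm along x. At first it lies level 45 mm up in a notched wooden rest, handle free, tip towards the robot's right (-y) within 30 deg.
- spindle_tip (a point): Point of the spindle's coned tip (last 4 mm), on its axis, 112 mm from the middle of the handle and 88 mm from the collar's face. Fully home, it stands 51 mm down-slope of holder_axis.
- calculator: Bystander: desk calculator 138 x 84 x 20 mm, loose; origin at the centre of its underside.
- stapler: Bystander: stapler 136 x 36 x 43 mm, loose; origin at the centre of its underside.
- tape: Bystander: roll of masking tape lying flat, 103 x 101 x 25 mm, loose; origin at the centre of its underside.
Not all that is in view belongs to the job. Leave any green, pink or turquoise look-alike of the part that bears roll_center alone.

How it is judged:
On the way:
1. the paper roll lies in the cradle, its core in line with the cheeks' holes, and the spindle is not yet in (x of roll_center in the frame of holder_axis between -0.008 and 0.008 m and y of roll_center in the frame of holder_axis between -0.005 and 0.005 m and z of roll_center in the frame of holder_axis between -0.005 and 0.005 m and angle between the x axis of roll_center and the x axis of holder_axis, either way round below 0.12 rad and distance between spindle_tip and holder_axis above 0.06 m), for 0.2 s.
At the end, for the whole second after the job is handed in: The roll lies in the cradle between the cheeks (centre within 8 mm along and 6 mm across the holes' axis, in line with it within 0.12 rad); the spindle runs through both cheeks and the core, its collar within 4 mm of the upper cheek, its tip within 6 mm of the holes' axis; both are at rest (x of roll_center in the frame of holder_axis between -0.008 and 0.008 m and y of roll_center in the frame of holder_axis between -0.006 and 0.006 m and z of roll_center in the frame of holder_axis between -0.006 and 0.006 m and angle between the x axis of each of roll_center, spindle_grip and the x axis of holder_axis, either way round below 0.12 rad and x of spindle_tip in the frame of holder_axis above 0.047 m and y of spindle_tip in the frame of holder_axis between -0.006 and 0.006 m and z of spindle_tip in the frame of holder_axis between -0.006 and 0.006 m and linear speed of each of spindle, roll below 0.02 m/s); the robot touches nothing.
It fails at once if the calculator is displaced by more than 30 mm (distance of calculator from where it was at the start of the episode above 0.03 m).
It fails at once if the stapler is displaced by more than 30 mm (distance of stapler from where it was at the start of the episode above 0.03 m).
It fails at once if the masking tape is displaced by more than 30 mm (distance of tape from where it was at the start of the episode above 0.03 m).
It also fails if it takes over 54 s, if anything falls off the work surface, if the arm or the gripper's body presses on something with over 40 N, if the wrist force passes 120 N, or if a joint passes its speed limit or range.

### The arm

A 6-joint arm with a two-finger parallel gripper is mounted at the origin on a cart in front of the work surface, level with it; the furniture and walls round the work are solid. World frame = base frame: x ahead of the robot, y to its left, z up, the work surface at z = 0. Lengths are in m, angles in rad, forces in N, time in s.
With the tool pointing down it reaches from about 0.3 to 0.875 m from the base axis. Payload 6.4 kg.
Tool frame: the origin (TCP) lies at the very end of the fingers, on their centre line; the grasp point (between the pads) lies 19 mm behind it; x points along the fingers, y is the direction in which the jaws open and shut, and the axes are right-handed (so a half turn about x gives the same grasp; the last joint's range is limited). The gripper opens to 88 mm and grips with 3 to 60 N. Pads are 18 mm wide; open, the fingers measure 123 mm over their backs; the gripper's body (75 mm by 187 mm) begins 45 mm behind the grasp point.
Start: joints at [-1.348, 0.181, 1.607, -0, 1.354, -0.206], TCP at [0.239, -0.523, 0.2] pointing down, gripper open.
Joint ranges: [-2.99, 2.99], [-0.89, 2.07], [0.3, 2.58], [-1.14, 4.28], [0, 2.63], [-3.12, 3.12]. Speed limits (rad/s): [2.57, 2.57, 3.01, 3.14, 3.14, 3.14].

### API

Orientations are given as a 3x3 rotation matrix whose columns are the frame's x, y, z axes.
In Python, from cell import ctrl gives the robot as it stands. Calls block until the motion is done:
- ctrl.move_pose(position, orientation): joint-space move of the TCP to a pose.
- ctrl.movel(position, rotation=None, max_speed=0.15, contact_N=None): straight line of the TCP; rotation=None keeps the orientation; max_speed is the mean speed in m/s. With contact_N (N) it stops when the force on the tool has changed by that much, and returns True; else False.
- ctrl.movej(angles): joint-space move.
- ctrl.command_gripper(opening, grasp_force=None): finger opening in m; grasp_force is the grip in N (None keeps the last); returns when the fingers have stopped.
- ctrl.dwell(seconds).
- ctrl.solve_ik(position, orientation): joint angles nearest the present ones, or None.
- ctrl.get_obs(): the state.
- ctrl.camera(name): name is "scene" or "top"; returns a dict with "image" (400x640x3 uint8, blue, green, red), "mtx" (3x3 intrinsics, pixels), "k1" (the pictures are not rectified: a ray, as slopes to the right and down, at radius r is drawn at 1 + k1 r^2 times it, then the intrinsics apply), "eye" and "attitude" of the camera in the world. Camera axes: x right, y up, looking along -z (the intrinsics and any distortion apply to the point x, -y, -z); pixel columns grow to the right and rows downward; lengths in m; the calibration is good to about 2 mm. A picture is of the moment at which its call begins. There is no depth.
A pose or a line that the arm cannot do raises ctrl.MotionError and nothing moves.
- ctrl.sign_off(): hands the job in, once; it reports no verdict.
The state is a dict: "clock": time; "joint_pos": joint angles; "joint_vel": joint speeds; "tau": joint torques, N m; "eef_pos": TCP position; "tcp_rot": TCP orientation; "ft_force": force on the tool from outside, world axes, zero at the start; "moment": the same for the moment, N m; "gripper_width": finger opening in m.
Only numpy, scipy, OpenCV 4.12 (cv2) and the standard library are available. Lean on these libraries where they do the work, as an engineer would, in place of code of your own. Each camera call takes 0.05 s, during which the arm holds its last target.

## Working session

There is one attempt and no reset: what is moved stays moved. The work goes in short steps, each a Python script; the robot and the scene stay as the last script left them, time stands still between calls to the robot, and variables do not carry over. Pictures are saved under pics/ and viewed, and the job is handed in when it is done.

```bash
ls; mkdir -p pics; python3 - <<'E'
from cell import ctrl
import cv2
for n in("scene","top"):
    c=ctrl.camera(n); cv2.imwrite(f"pics/{n}0.png",c["image"]); print(n,c["mtx"],c["k1"],c["eye"],c["attitude"])
o=ctrl.get_obs();print(o)
E
```

```text
pics
scene [[388.62707601   0.         317.81092533]
 [  0.         388.62707601 199.26746762]
 [  0.           0.           1.        ]] -0.03349933028632459 [0.13523565 0.70722788 0.70487021] [[-0.84415181  0.34287756 -0.41211977]
 [-0.53558679 -0.50560884  0.67639226]
 [ 0.02354833  0.79170366  0.61045131]]
top [[480.6523688    0.         328.18808665]
 [  0.         480.6523688  196.33219331]
 [  0.           0.           1.        ]] -0.12459392943903079 [0.44419637 0.02200387 1.44731587] [[-0.01283048  0.99803708 -0.06129738]
 [-0.99990361 -0.01313149 -0.00451046]
 [-0.00530653  0.0612336   0.99810936]]
{'clock': 0.1, 'joint_pos': array([-1.34829709e+00,  1.81476582e-01,  1.60787058e+00,  3.28099249e-05,
        1.35382305e+00, -2.06290277e-01]), 'joint_vel': array([-0.00066735, -0.00198138, -0.00350994,  0.00055808, -0.00070413,
        0.00094344]), 'tau': array([-9.05571000e-06, -4.34824955e+01, -3.42697442e+01,  7.03839585e-02,
        3.40386329e-02, -3.42770761e-05]), 'eef_pos': array([ 0.23897936, -0.52240054,  0.19881285]), 'tcp_rot': array([[-3.16867715e-04,  4.15763513e-01, -9.09472705e-01],
       [ 1.54574907e-03, -9.09471460e-01, -4.15763483e-01],
       [-9.99998755e-01, -1.53755861e-03, -3.54483920e-04]]), 'ft_force': array([ 0.43155673,  0.2855153 , -0.15763361]), 'moment': array([ 0.03769001,  0.04821248, -0.00095367]), 'gripper_width': 0.08810259934637266}
```

View pics/scene0.png

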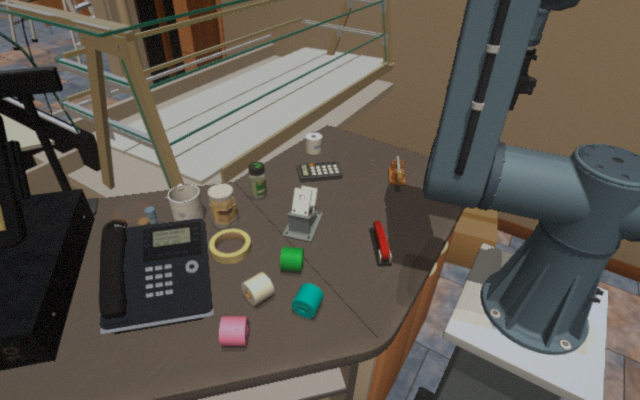

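View pics/top0.png

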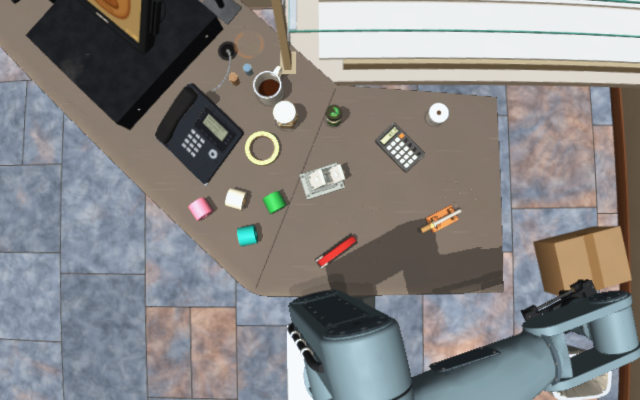

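The top view shows the holder at about (323,180), white roll at (236,199), and spindle on its rest at (440,218). I'll enlarge those.

```bash
python3 - <<'E'
import cv2,numpy as np
t=cv2.imread("pics/top0.png");s=cv2.imread("pics/scene0.png")
def crop(im,x,y,w,h,f): return cv2.resize(im[y:y+h,x:x+w],None,fx=f,fy=f,interpolation=cv2.INTER_CUBIC)
a=[crop(t,293,150,64,50,6),crop(t,408,194,64,50,6),crop(t,210,175,64,50,6),crop(s,274,180,64,50,6)]
cv2.imwrite("pics/c0.png",np.vstack([np.hstack(a[:2]),np.hstack(a[2:])]))
b=[crop(s,236,265,64,50,6),crop(s,370,145,64,50,6)]
cv2.imwrite("pics/c1.png",np.hstack(b))
E
```

```text
(no output)
```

View pics/c0.png

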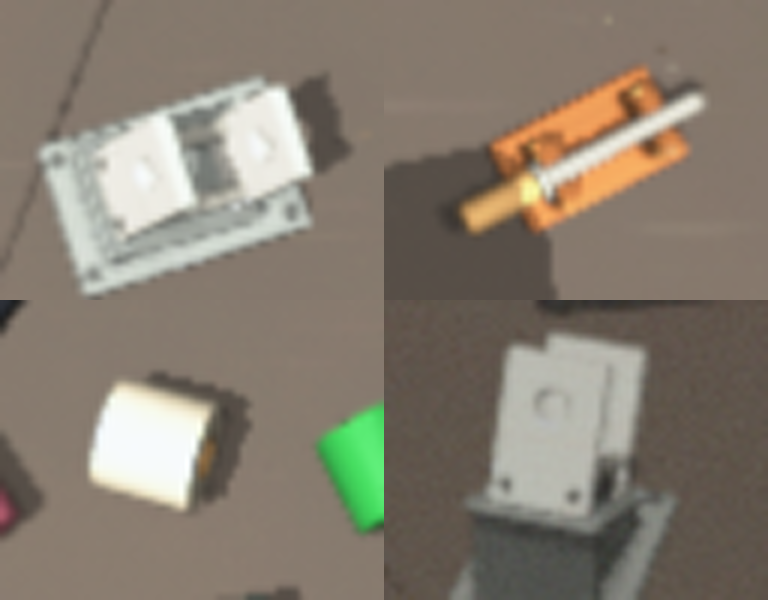

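View pics/c1.png

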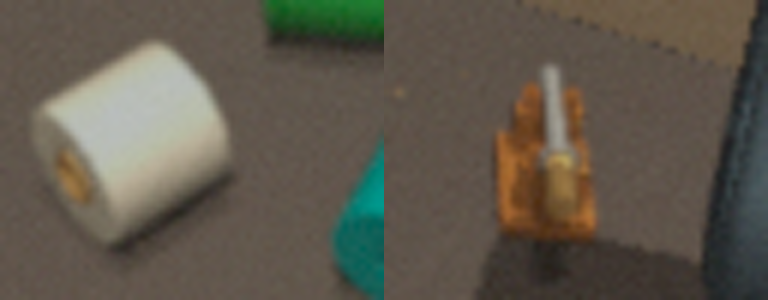

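```bash
cat > h.py <<'E'
import numpy as np,cv2
from scipy.optimize import least_squares
CAM={}
def setcam(n,c): CAM[n]={k:np.array(c[k]) for k in("mtx","k1","eye","attitude")}
def proj(n,P):
    c=CAM[n];P=np.atleast_2d(P);q=(P-c["eye"])@c["attitude"]
    s=np.c_[q[:,0]/-q[:,2],-q[:,1]/-q[:,2]]
    s=s*(1+c["k1"]*(s**2).sum(1))[:,None]
    return s*[c["mtx"][0,0],c["mtx"][1,1]]+c["mtx"][:2,2]
def ray(n,uv):
    c=CAM[n];d=(np.array(uv,float)-c["mtx"][:2,2])/[c["mtx"][0,0],c["mtx"][1,1]]
    s=d.copy()
    for _ in range(20): s=d/(1+c["k1"]*(s@s))
    v=c["attitude"]@np.array([s[0],-s[1],-1]);return c["eye"],v/np.linalg.norm(v)
def onz(n,uv,z):
    e,v=ray(n,uv);return e+v*(z-e[2])/v[2]
def crop(im,x,y,w,h,f): return cv2.resize(im[y:y+h,x:x+w],None,fx=f,fy=f,interpolation=cv2.INTER_CUBIC)
def uncrop(p,x,y,f): return (np.array(p,float)+.5)/f-.5+[x,y]
def Rh(psi):
    # psi: heading of x_h horizontal
    h=np.array([np.cos(psi),np.sin(psi),0]);z=np.array([0,0,1.])
    x=h*np.cos(np.pi/6)-z*.5;zz=h*.5+z*np.cos(np.pi/6);return np.c_[x,np.cross(zz,x),zz]
c0=None
import pickle,os
if os.path.exists("cams.pkl"): CAM.update(pickle.load(open("cams.pkl","rb")))
E
cat > fit.py <<'E'
from h import *
top=lambda x,y:uncrop((x,y),293,150,6)
sc=lambda x,y:uncrop((x,y),274,180,6)
# (cam,pixel,frame 'h' or 'f',pt mm)
D=[("top",top(40,148),'f',(-60,40,8)),("top",top(88,295),'f',(-60,-40,8)),("top",top(312,222),'f',(60,-40,8)),("top",top(262,78),'f',(60,40,8)),
("top",top(145,177),'h',(-37,0,0)),("top",top(260,147),'h',(29,0,0)),
("top",top(180,112),'h',(-29,22,22)),("top",top(197,205),'h',(-29,-22,22)),
("top",top(292,86),'h',(37,22,22)),("top",top(311,180),'h',(37,-22,22)),
("scene",sc(168,103),'h',(-37,0,0)),("scene",sc(128,47),'h',(-37,22,22)),("scene",sc(225,62),'h',(-37,-22,22)),
("scene",sc(200,218),'h',(-37,-22,-44)),("scene",sc(105,200),'h',(-37,22,-44)),("scene",sc(165,34),'h',(29,22,22)),("scene",sc(261,50),'h',(29,-22,22))]
def pt(p,f,m):
    m=np.array(m)/1e3;R=Rh(p[2])
    if f=='h': return np.array([p[0],p[1],.084])+R@m
    h=np.array([np.cos(p[2]),np.sin(p[2]),0]);return np.array([p[0],p[1],0])+h*m[0]+np.array([-h[1],h[0],0])*m[1]+[0,0,m[2]]
def pt_(p,d): return pt(p,d[2],d[3])
E
python3 - <<'E'
from cell import ctrl
import pickle
from h import *
for n in("scene","top"): setcam(n,ctrl.camera(n))
pickle.dump(CAM,open("cams.pkl","wb"))
from fit import *
def f(p,s=None): return np.concatenate([(proj(d[0],pt_(p,d))[0]-d[1]) for d in D if s in(None,d[0])])
for s in("top","scene",None):
    r=least_squares(f,[.5,0,np.radians(-72)],args=(s,),loss="soft_l1");print(s,r.x,np.degrees(r.x[2]))
    print(f(r.x).reshape(-1,2).round(1).tolist())
E
```

```text
top [ 0.5841013   0.03027153 -1.28421078] -73.57985761987958
[[5.2, -1.8], [5.0, -0.9], [5.8, -0.5], [6.2, -1.8], [-0.5, 0.3], [-0.4, 0.5], [-2.7, 1.2], [-0.8, 0.7], [-1.9, 1.0], [-0.5, -0.0], [0.7, 2.3], [0.5, 1.5], [0.9, 2.2], [1.0, 1.6], [0.4, 1.3], [1.2, 1.7], [0.8, 2.0]]
scene [ 0.59024418  0.02517168 -1.27095244] -72.82021066019735
[[6.8, -3.5], [6.9, -2.8], [7.6, -2.9], [7.6, -4.0], [1.3, -1.8], [1.4, -1.7], [-0.9, -1.0], [1.1, -1.5], [-0.3, -1.4], [1.3, -2.4], [0.0, 0.5], [-0.3, -0.2], [0.1, 0.3], [0.4, -0.3], [-0.1, -0.5], [0.2, 0.1], [-0.2, 0.2]]
None [ 0.58618228  0.02885059 -1.2988726 ] -74.41991781906464
[[5.8, -2.8], [5.2, -1.9], [6.2, -0.9], [7.0, -2.3], [-0.0, -0.6], [0.2, -0.1], [-2.1, 0.3], [-0.5, -0.1], [-1.3, 0.4], [-0.1, -0.5], [0.2, 1.7], [0.0, 0.9], [0.3, 1.7], [0.3, 1.0], [-0.1, 0.5], [1.1, 1.2], [0.6, 1.6]]
```

```bash
cat > run1.py <<'E'
from fit import *
def pt_(p,d):
    m=np.array(d[3],float)
    if d[2]=='f': m[0]+=p[3]*1e3
    return pt(p,d[2],m)
def f(p,s=None): return np.concatenate([(proj(d[0],pt_(p,d))[0]-d[1]) for d in D if s in(None,d[0])])
if __name__=="__main__":
  for s in("top","scene",None):
    r=least_squares(f,[.5,0,np.radians(-72),-.015],args=(s,),loss="soft_l1");print(s,r.x,np.degrees(r.x[2]))
    print(f(r.x).reshape(-1,2).round(1).tolist())
  p=r.x
  E=[]
  for x in(-37,-29,29,37):
    q=[(x,22,22),(x,-22,22),(x,-22,-44),(x,22,-44)];E.append(q)
  for n,o in(("top",(293,150)),("scene",(274,180))):
    im=cv2.imread(f"pics/{n}0.png");c=crop(im,*o,64,50,8)
    for q in E:
      P=((proj(n,np.array([pt(p,'h',m) for m in q]))-o+.5)*8-.5)
      cv2.polylines(c,[P.round().astype(int)],True,(0,0,255),1)
    P=(proj(n,pt_(p,(0,0,'h',(-37,0,0))))[0]-o+.5)*8;cv2.circle(c,tuple(P.astype(int)),4,(255,0,0),-1)
    cv2.imwrite(f"pics/ov_{n}.png",c)
E
python3 run1.py; python3 -c "
import cv2,numpy as np
cv2.imwrite('pics/ov.png',cv2.resize(np.hstack([cv2.imread('pics/ov_top.png'),cv2.imread('pics/ov_scene.png')]),(800,312)))"
```

```text
top [ 0.58592755  0.02754434 -1.28265236 -0.02018047] -73.4905668476516
[[-0.3, -0.4], [-0.5, 0.5], [0.3, 0.8], [0.7, -0.5], [0.5, -0.4], [0.6, -0.1], [-1.7, 0.5], [0.2, 0.0], [-1.0, 0.3], [0.5, -0.7], [0.8, 1.5], [0.5, 0.8], [0.9, 1.4], [1.0, 0.8], [0.5, 0.5], [1.2, 1.0], [0.8, 1.2]]
scene [ 0.59024417  0.02517167 -1.27095293 -0.015     ] -72.82023889465118
[[2.0, -2.0], [2.1, -1.3], [2.8, -1.4], [2.9, -2.5], [1.3, -1.8], [1.4, -1.7], [-0.9, -1.0], [1.1, -1.5], [-0.3, -1.4], [1.3, -2.4], [0.0, 0.5], [-0.3, -0.2], [0.1, 0.3], [0.4, -0.3], [-0.1, -0.5], [0.2, 0.1], [-0.2, 0.2]]
None [ 0.58750747  0.02691398 -1.28418179 -0.02120888] -73.57819696657101
[[-0.4, -0.8], [-0.7, -0.0], [0.2, 0.4], [0.6, -0.9], [0.7, -1.0], [0.8, -0.7], [-1.5, -0.1], [0.4, -0.5], [-0.8, -0.2], [0.7, -1.2], [0.4, 1.1], [0.1, 0.4], [0.5, 1.1], [0.6, 0.4], [0.1, 0.1], [0.8, 0.7], [0.4, 0.9]]
```

View pics/ov.png

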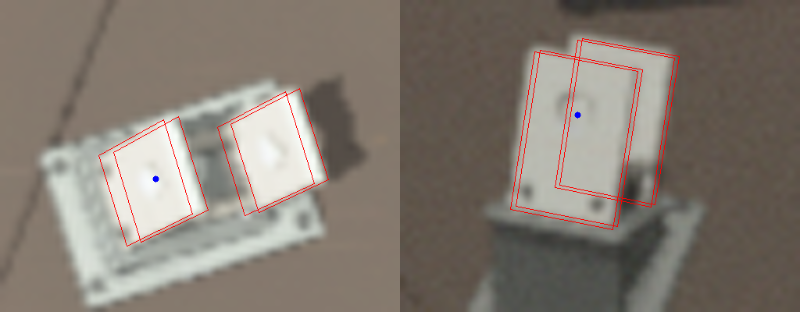

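```bash
cat > cyl.py <<'E'
from h import *
from scipy.optimize import minimize
def hullmask(n,segs,box,S=4):
    x,y,w,h=box;m=np.zeros((h*S,w*S),np.uint8)
    for c,a,L0,L1,r in segs:
        u=np.cross(a,[0,0,1.]) if abs(a[2])<.9 else np.cross(a,[1.,0,0]);u/=np.linalg.norm(u);v=np.cross(a,u);t=np.linspace(0,2*np.pi,40)[:,None]
        ring=r*(np.cos(t)*u+np.sin(t)*v)
        P=np.vstack([c+a*L0+ring,c+a*L1+ring])
        q=((proj(n,P)-[x,y]+.5)*S-.5)
        cv2.fillConvexPoly(m,cv2.convexHull(np.round(q*16).astype(np.int32)),255,cv2.LINE_AA,4)
    return cv2.resize(m,(w,h),interpolation=cv2.INTER_AREA)/255.
def soft(im,box,fg,bg):
    x,y,w,h=box;I=im[y:y+h,x:x+w].astype(float);d=np.array(fg,float)-bg
    return np.clip(((I-bg)@d)/(d@d),0,1)
def fitc(fun,p0,targets,step):
    # fun(p)->segs ; targets list (cam,box,softmask)
    def cost(p): return sum(((hullmask(n,fun(p),b)-s)**2).sum() for n,b,s in targets)
    sx=np.vstack([p0]+[np.array(p0)+np.eye(len(p0))[i]*step[i] for i in range(len(p0))])
    r=minimize(cost,p0,method="Nelder-Mead",options=dict(initial_simplex=sx,xatol=1e-5,fatol=1e-4,maxiter=600));return r.x,r.fun
E
python3 - <<'E'
from cyl import *
T=cv2.imread("pics/top0.png");S=cv2.imread("pics/scene0.png")
for n,im,pts in(("top",T,[(236,196),(233,203),(250,190),(222,215),(462,212),(437,221),(447,214)]),("scene",S,[(258,288),(262,284),(275,310),(397,172),(398,179)])):
    for p in pts: print(n,p,im[p[1],p[0]])
print(onz("top",(236,199),.028),onz("scene",(258,289),.028))
E
```

```text
top (236, 196) [248 250 247]
top (233, 203) [248 250 247]
top (250, 190) [104 116 128]
top (222, 215) [112 125 138]
top (462, 212) [108 122 134]
top (437, 221) [186 202 208]
top (447, 214) [ 65  95 142]
scene (258, 288) [177 188 184]
scene (262, 284) [178 188 184]
scene (275, 310) [ 78  89 100]
scene (397, 172) [ 71 111 139]
scene (398, 179) [ 41  79 105]
[0.52701983 0.30269302 0.028     ] [0.5282707  0.30256081 0.028     ]
```

```bash
python3 - <<'E'
from cyl import *
T=cv2.imread("pics/top0.png");S=cv2.imread("pics/scene0.png")
bt=(218,180,36,38);bs=(236,266,42,44)
# whiteness: roll mask by blue channel
def sm(im,b,fgv,bgv):
    x,y,w,h=b;I=im[y:y+h,x:x+w,0].astype(float);return np.clip((I-bgv)/(fgv-bgv),0,1)
tt=("top",bt,sm(T,bt,235,110));ts=("scene",bs,sm(S,bs,150,80))
def fun(p):
    a=np.array([np.cos(p[2]),np.sin(p[2]),0]);return [(np.array([p[0],p[1],.028]),a,-.025,.025,.028)]
for t in([tt],[ts],[tt,ts]):
    print([round(v,4) for v in (lambda r:[*r[0],np.degrees(r[0][2]),r[1]])(fitc(fun,[.527,.303,np.radians(-105)],t,[.004,.004,.1]))])
# spindle
h=onz("top",uncrop((83,218),408,194,6),.045);t=onz("top",uncrop((319,98),408,194,6),.045)
print("top",h,t,np.linalg.norm(h-t))
f=lambda x,y:uncrop((x-384,y),370,145,6)
for q in((562,205),(560,160),(549,68)):
    print("sc",onz("scene",f(*q),.045))
E
```

```text
[np.float64(0.5281), np.float64(0.3071), np.float64(-1.9023), np.float64(-108.9934), np.float64(68.1244)]
[np.float64(0.5326), np.float64(0.2942), np.float64(-2.2425), np.float64(-128.4841), np.float64(128.2125)]
[np.float64(0.5301), np.float64(0.3011), np.float64(-2.0164), np.float64(-115.5335), np.float64(266.4956)]
top [ 0.42838299 -0.24289891  0.045     ] [ 0.48514345 -0.36116357  0.045     ] 0.13118032898175128
sc [ 0.43151572 -0.24753948  0.045     ]
sc [ 0.44861056 -0.28537517  0.045     ]
sc [ 0.48986053 -0.36754941  0.045     ]
```

```bash
python3 - <<'E'
from cyl import *
T=cv2.imread("pics/top0.png");S=cv2.imread("pics/scene0.png")
o=[]
for n,im,b in(("top",T,(216,178,40,42)),("scene",S,(236,266,42,44))):
    c=cv2.resize(crop(im,*b,8),None,fx=1,fy=1)
    p=(.5275,.3026,np.radians(-105));a=np.array([np.cos(p[2]),np.sin(p[2]),0])
    m=hullmask(n,[(np.array([p[0],p[1],.028]),a,-.025,.025,.028)],b,8)
    M=cv2.resize(m,None,fx=8,fy=8);cs,_=cv2.findContours((M>.5).astype(np.uint8),0,2);cv2.drawContours(c,cs,-1,(0,0,255),1)
    o.append(cv2.resize(c,(360,380)))
    cs=cv2.cvtColor(im[b[1]:b[1]+b[3],b[0]:b[0]+b[2]],6);print(cs[::4,::3])
cv2.imwrite("pics/r.png",np.hstack(o))
E
```

```text
[[124 125 125 125 124 124 125 124 125 124 124 124 124 124]
 [125 125 125 124 124 125 124 125 124 125 124 125 125 126]
 [125 126 126 125 124 124 123 118 124 125 124 125 125 125]
 [125 125 126 125 179 234 206 162 107  84  85 114 126 125]
 [126 125 126 128 249 249 248 248 244 232  84  79 125 125]
 [126 126 126 167 249 249 249 249 249 162  74  81 125 125]
 [128 126 126 231 249 249 249 249 249 109  73  98 126 125]
 [103 127 128 130 173 218 240 247 246  82  80 126 126 126]
 [112 127 127 127 128 128 126 128 130 119 127 127 126 127]
 [128 127 127 128 127 128 128 128 129 126 127 127 126 126]
 [128 128 128 127 127 127 127 128 127 127 127 126 127 126]]
[[ 85  90  84  85  86  85  89  88  87  84  86  87  88  86]
 [ 86  86  86  86  84  86  87  88  88  88  89  88  90  87]
 [ 87  88  89  84  89  86  90 146 178 183 112  87  88  87]
 [ 88  89  84  87 102 159 183 186 187 188 185 142  89  87]
 [ 85  85 103 171 185 187 188 187 187 186 184 184 109  90]
 [ 85  84 113 118 182 186 187 187 186 186 185 181 163  90]
 [ 89  86 103  99 122 181 185 187 185 180 170 158 138  91]
 [ 87  86  84 103 108 117 182 178 168 150 134 106  74  77]
 [ 89  86  87  80 103 101 142 148 128 101  64  50  73  83]
 [ 88  87  93  88  82 106 111  98  61  48  70  80  89  88]
 [ 87  88  85  86  86  81  61  50  70  74  88  89  89  89]]
```

View pics/r.png

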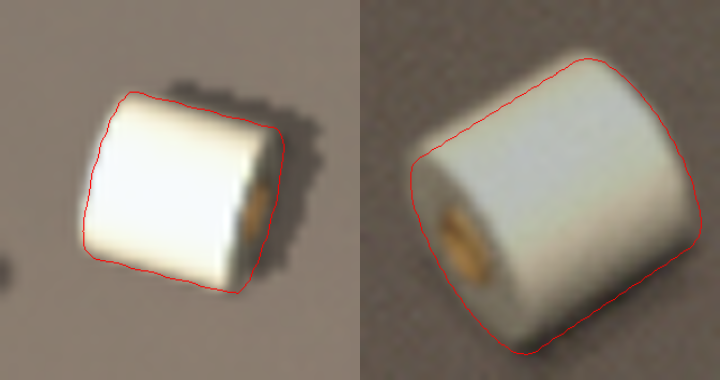

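```bash
cat > plan.py <<'E'
from h import *
psi=np.radians(-72.8); H=np.array([.5875,.0269,.084]); R=Rh(psi)
def tool(zt,xt): # columns x,y,z
    zt=np.array(zt,float);xt=np.array(xt,float);return np.c_[xt,np.cross(zt,xt),zt]
D=np.array([0,0,-1.])
ra=np.radians(-105);A=np.array([np.cos(ra),np.sin(ra),0]);RC=np.array([.5275,.3026,.028])
SA=np.array([.0568,-.1183,0]);SA/=np.linalg.norm(SA)
E
python3 - <<'E'
from cell import ctrl
from plan import *
def ik(n,p,r):
    q=ctrl.solve_ik(p,r); print(n,None if q is None else np.round(q,2))
for s in(1,-1):
    T=tool(s*A,D);ik(f"roll{s}",RC-[0,0,.019],T);ik("up",RC+[0,0,.15],T)
    T=tool(s*R[:,0],-R[:,2]);
    ik("place",H+.019*T[:,0],T);ik("above",H-.08*T[:,0],T)
    ik("ins0",H-.175*R[:,0]+.019*T[:,0],T);ik("ins1",H-.061*R[:,0]+.019*T[:,0],T)
    T=tool(s*SA,D);ik("spin",[.437,-.26,.027],T);ik("spinup",[.437,-.26,.2],T)
E
```

```text
roll1 [ 0.33  0.48  1.64 -0.    1.02  0.59]
up [ 0.33  0.27  1.54 -0.    1.33  0.59]
place [-0.39  0.54  1.52  0.4   1.44 -0.81]
above [-0.44  0.48  1.41  0.38  1.62 -0.8 ]
ins0 [-0.18  0.31  1.64  0.46  1.46 -0.59]
ins1 [-0.32  0.45  1.58  0.42  1.44 -0.74]
spin [-0.77  0.27  1.9  -0.    0.98 -1.22]
spinup [-0.77  0.03  1.77 -0.    1.34 -1.22]
roll-1 [ 0.33  0.48  1.64 -0.    1.02 -2.55]
up [ 0.33  0.27  1.54 -0.    1.33 -2.55]
place [-0.39  0.54  1.52  0.4   1.44  2.33]
above [-0.44  0.48  1.41  0.38  1.62  2.34]
ins0 [-0.18  0.31  1.64  0.46  1.46  2.55]
ins1 [-0.32  0.45  1.58  0.42  1.44  2.4 ]
spin [-0.77  0.27  1.9  -0.    0.98  1.92]
spinup [-0.77  0.03  1.77 -0.    1.34  1.92]
```

```bash
python3 - <<'E'
from cell import ctrl
from plan import *
T=tool(A,D)
ctrl.move_pose(RC+[0,0,.12],T)
for n in("scene","top"): cv2.imwrite(f"pics/{n}1.png",ctrl.camera(n)["image"])
ctrl.movel(RC-[0,0,.019],max_speed=.15)
o=ctrl.get_obs();print(o["clock"],o["eef_pos"],o["ft_force"])
ctrl.command_gripper(.05,30)
o=ctrl.get_obs();print(o["clock"],o["gripper_width"],o["ft_force"])
ctrl.movel(RC+[0,0,.09],max_speed=.2)
for n in("scene","top"): cv2.imwrite(f"pics/{n}2.png",ctrl.camera(n)["image"])
o=ctrl.get_obs();print(o["clock"],o["gripper_width"],o["eef_pos"],o["ft_force"])
S=cv2.imread("pics/scene2.png");Tt=cv2.imread("pics/top2.png");S1=cv2.imread("pics/scene1.png")
cv2.imwrite("pics/m2.png",np.hstack([crop(S,190,180,130,150,3),crop(Tt,170,120,130,150,3)]))
cv2.imwrite("pics/m1.png",np.hstack([crop(S1,190,180,130,150,3),crop(cv2.imread("pics/top1.png"),170,120,130,150,3)]))
E
```

```text
4.4417 [0.52838744 0.30292503 0.01003461] [ 0.42533022 -0.03332121  0.06528704]
5.15 0.04975417115616045 [ 0.62049567  0.46384894 -1.09593771]
5.9417 0.05001715895519583 [0.52612272 0.30207595 0.11588895] [ 0.23805543  0.32940843 -0.86701054]
```

View pics/m2.png

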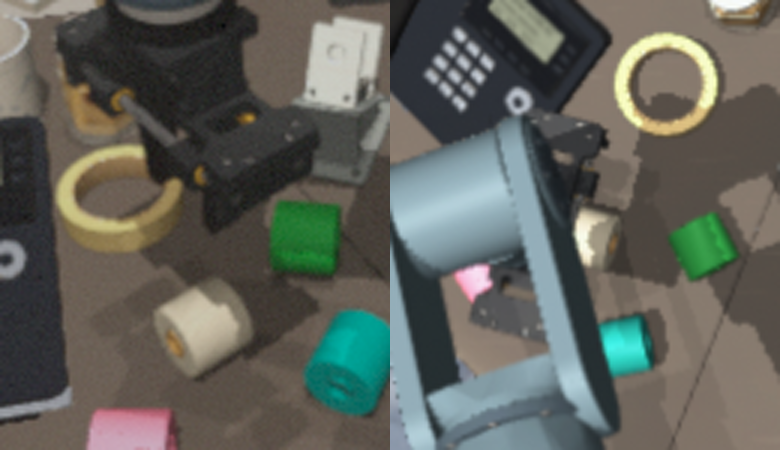

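View pics/m1.png

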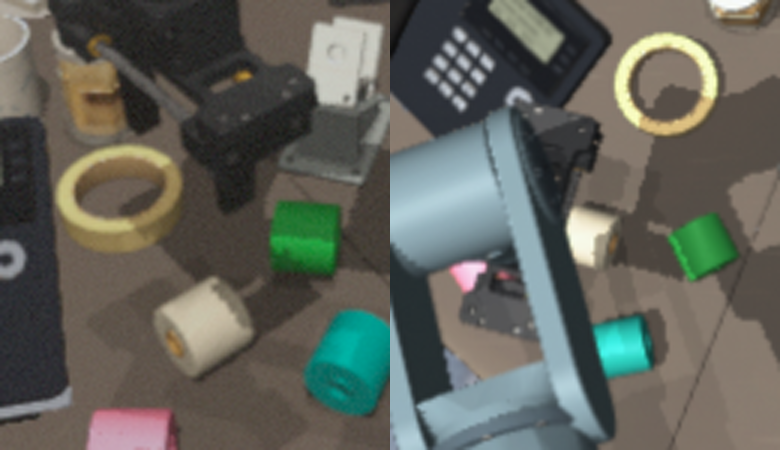

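```bash
python3 - <<'E'
from cell import ctrl
from plan import *
o=ctrl.get_obs();print({k:np.round(v,4) for k,v in o.items()})
p=o["eef_pos"];Rt=o["tcp_rot"]
for n in("scene","top"):
    print(n,proj(n,[p,p+.03*Rt[:,1],p-.03*Rt[:,1],p-.1*Rt[:,0]]))
    c=ctrl.camera(n)["image"];cv2.imwrite(f"pics/{n}3.png",c)
E
```

```text
{'clock': np.float64(5.9417), 'joint_pos': array([ 0.3258,  0.3363,  1.5931, -0.    ,  1.2158,  0.5877]), 'joint_vel': array([-0.0006,  0.0066, -0.0008, -0.0001,  0.002 ,  0.0001]), 'tau': array([ 2.46000e-02, -4.97464e+01, -3.26050e+01,  6.93000e-02,
       -4.12000e-02,  2.00000e-04]), 'eef_pos': array([0.5261, 0.3021, 0.1159]), 'tcp_rot': array([[-0.0033,  0.9659, -0.2589],
       [-0.0012, -0.2589, -0.9659],
       [-1.    , -0.0029,  0.002 ]]), 'ft_force': array([ 0.2381,  0.3294, -0.867 ]), 'moment': array([-0.0088, -0.0614,  0.0053]), 'gripper_width': np.float64(0.05)}
scene [[255.88611627 261.47556961]
 [247.50307036 253.56101542]
 [264.64526172 269.73756894]
 [251.76208164 224.76929378]]
top [[230.05837936 197.5641522 ]
 [232.81314022 187.18355009]
 [227.31027194 207.9665477 ]
 [221.97698787 195.1665692 ]]
```

View pics/scene3.png

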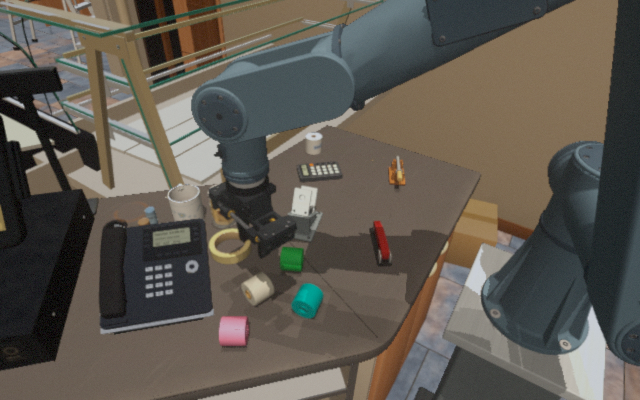

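View pics/top3.png

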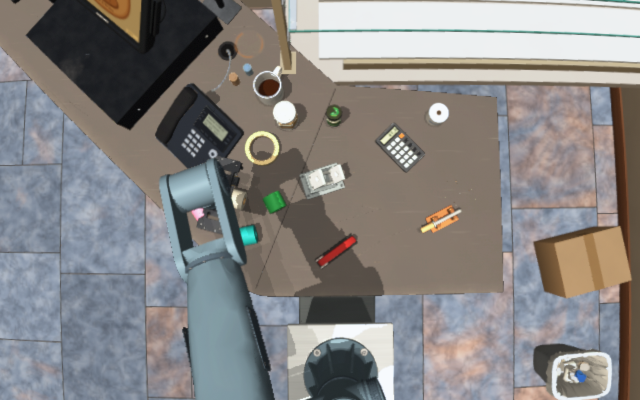

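```bash
python3 - <<'E'
from h import *
from cell import ctrl
im=cv2.imread("pics/scene3.png")
o=ctrl.get_obs();p=o["eef_pos"];Rt=o["tcp_rot"]
c=crop(im,200,170,100,95,8)
g=np.clip(255*(c/255.)**.5,0,255).astype(np.uint8)
for s,k in((1,.025),(-1,.025),(1,.0425),(-1,.0425)):
  a=[p+s*k*Rt[:,1]-d*Rt[:,0] for d in(0,.045,.064)]
  P=((proj("scene",np.array(a))-[200,170]+.5)*8).astype(int)
  cv2.polylines(g,[P],False,(0,255,0) if k<.03 else (0,0,255),1)
cv2.imwrite("pics/z3.png",cv2.resize(g,(632,600)))
E
```

```text
(no output)
```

View pics/z3.png

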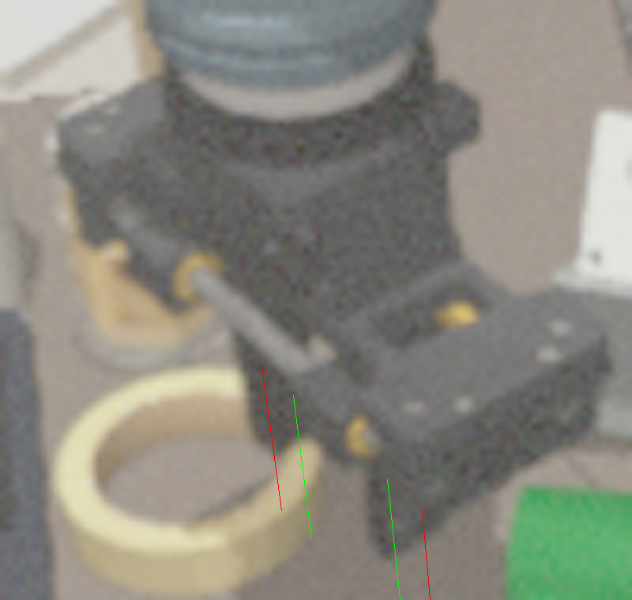

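```bash
python3 - <<'E'
from cell import ctrl
from plan import *
ctrl.command_gripper(.086)
ctrl.movel(RC-[0,0,.019],tool(A,D),max_speed=.15)
o=ctrl.get_obs();print(o["clock"],o["eef_pos"],o["ft_force"],o["gripper_width"])
for n in("scene","top"): cv2.imwrite(f"pics/{n}4.png",ctrl.camera(n)["image"])
cv2.imwrite("pics/m4.png",np.hstack([crop(cv2.imread("pics/scene4.png"),200,190,100,120,4),crop(cv2.imread("pics/top4.png"),180,140,100,120,4)]))
E
```

```text
7.6 [0.5283226  0.30290746 0.00991977] [0.14241993 0.16018143 0.34510044] 0.08601568756690596
```

View pics/m4.png

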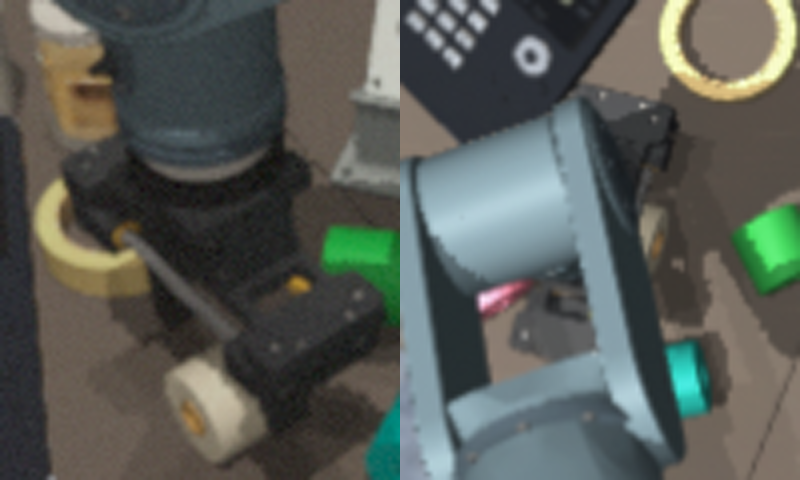

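```bash
python3 - <<'E'
from plan import *
p=np.array([.5283,.3029,.0099]);y=tool(A,D)[:,1]
for k in(.044,.0615):
  for s in(-1,1):print(k*s,proj("scene",[p+s*k*y,p+s*k*y+A*.009,p+s*k*y-A*.009,p+s*k*y+[0,0,.03]]).round(1).tolist())
g=crop(cv2.imread("pics/scene4.png"),225,240,66,70,9).astype(float)
cv2.imwrite("pics/z4.png",np.clip(255*(g/255)**.5,0,255).astype(np.uint8)[:600])
E
```

```text
-0.044 [[270.5, 306.7], [273.9, 304.4], [267.2, 309.0], [269.8, 297.8]]
0.044 [[247.1, 282.8], [250.4, 280.8], [243.8, 284.8], [245.9, 273.9]]
-0.0615 [[275.5, 311.8], [278.9, 309.4], [272.2, 314.1], [274.9, 302.9]]
0.0615 [[242.8, 278.3], [246.0, 276.4], [239.5, 280.3], [241.5, 269.5]]
```

View pics/z4.png

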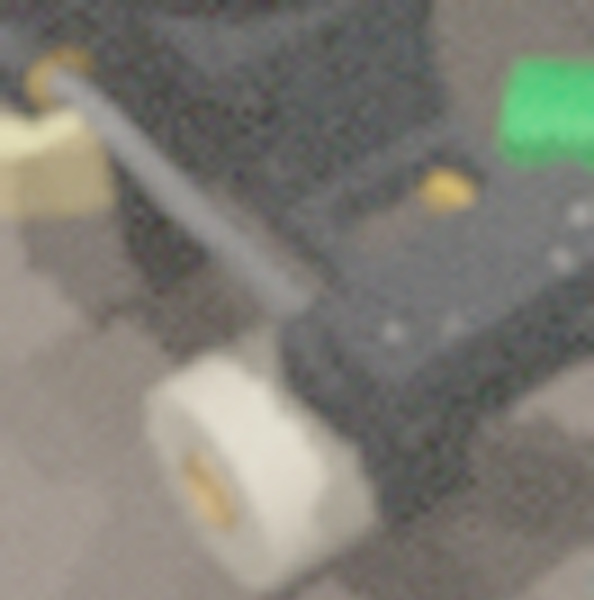

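```bash
python3 - <<'E'
from cell import ctrl
from plan import *
try:
    r=ctrl.movel(RC-[0,0,.019+.034],tool(A,D),max_speed=.04,contact_N=4)
    print(r)
except Exception as e: print(repr(e))
o=ctrl.get_obs();print(o["clock"],o["eef_pos"],o["ft_force"],o["gripper_width"])
for n in("scene","top"): cv2.imwrite(f"pics/{n}5.png",ctrl.camera(n)["image"])
g=crop(cv2.imread("pics/scene5.png"),225,240,66,70,8).astype(float)
cv2.imwrite("pics/z5.png",np.clip(255*(g/255)**.5,0,255).astype(np.uint8))
E
```

```text
False
8.7 [ 0.52772198  0.30268915 -0.02477481] [ 1.03161866  0.13908927 -0.21616171] 0.08625510799555039
```

View pics/z5.png

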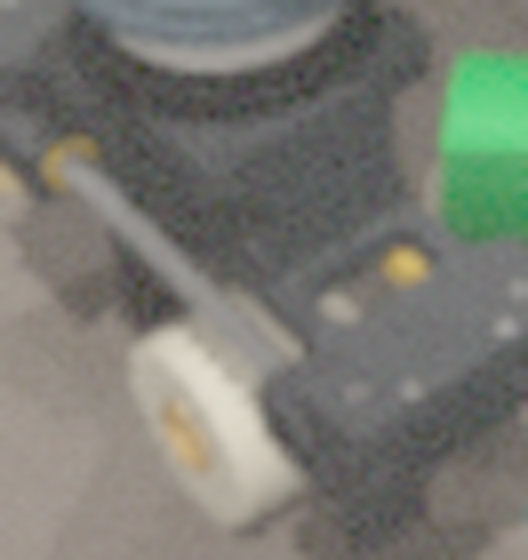

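```bash
python3 - <<'E'
from cell import ctrl
from plan import *
ctrl.command_gripper(.03,30)
o=ctrl.get_obs();print(o["clock"],o["eef_pos"],o["ft_force"],o["gripper_width"])
for n in("scene","top"): cv2.imwrite(f"pics/{n}6.png",ctrl.camera(n)["image"])
ctrl.movel(RC+[0,0,.10],tool(A,D),max_speed=.2)
o=ctrl.get_obs();print(o["clock"],o["eef_pos"],o["ft_force"],o["gripper_width"])
for n in("scene","top"): cv2.imwrite(f"pics/{n}7.png",ctrl.camera(n)["image"])
g=np.hstack([crop(cv2.imread("pics/scene6.png"),215,220,80,100,5),crop(cv2.imread("pics/scene7.png"),215,200,80,100,5)]).astype(float)
cv2.imwrite("pics/z7.png",np.clip(255*(g/255)**.5,0,255).astype(np.uint8))
E
```

```text
9.3667 [ 0.52766645  0.30261158 -0.02487759] [ 0.90768464 -0.10132787  0.2161299 ] 0.05601457866562187
10.3833 [0.52642582 0.30223228 0.12652053] [ 0.2603283   0.31239809 -1.29949895] 0.05625866133740088
```

View pics/z7.png

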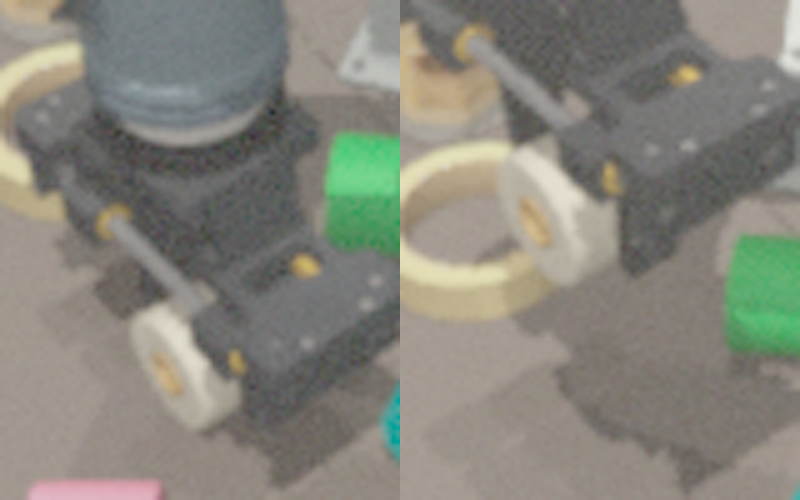

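```bash
python3 - <<'E'
from cell import ctrl
from plan import *
T=tool(R[:,0],-R[:,2])
tgt=H+.12*R[:,2]
p=tgt+.0528*T[:,0]
print(ctrl.solve_ik(p,T),ctrl.solve_ik(H+.0528*T[:,0],T))
ctrl.movel([.5275,.29,.19],tool(A,D),max_speed=.25)
ctrl.move_pose(p,T);ctrl.dwell(.2)
o=ctrl.get_obs();print(o["clock"],o["eef_pos"]-p,o["tcp_rot"]-T,o["ft_force"],o["gripper_width"])
for n in("scene","top"): cv2.imwrite(f"pics/{n}8.png",ctrl.camera(n)["image"])
print(proj("scene",[tgt,tgt-.026*R[:,0]]),proj("top",[tgt,tgt-.026*R[:,0],tgt+.026*R[:,0]]))
g=np.hstack([crop(cv2.imread("pics/scene8.png"),250,100,100,120,4),crop(cv2.imread("pics/top8.png"),270,120,100,120,4)]).astype(float)
cv2.imwrite("pics/z8.png",np.clip(255*(g/255)**.6,0,255).astype(np.uint8))
E
```

```text
[-0.43614565  0.48960049  1.42587426  0.37961897  1.59421497 -0.7988338 ] [-0.36517109  0.56909792  1.54875976  0.41195066  1.38282788 -0.81766778]
12.3583 [1.58214990e-05 1.55605182e-03 2.96834059e-04] [[-0.00079038 -0.00065293  0.00196964]
 [-0.00059976  0.00210104  0.00040771]
 [-0.00019525  0.00019273  0.00033838]] [ 0.71630102  0.37088839 -2.20699596] 0.05602618501998549
[[312.47207746 151.16912574]
 [310.12484051 151.06771405]] [[349.81259963 164.368298  ]
 [341.80979469 166.37243402]
 [357.64374135 162.40904968]]
```

View pics/z8.png

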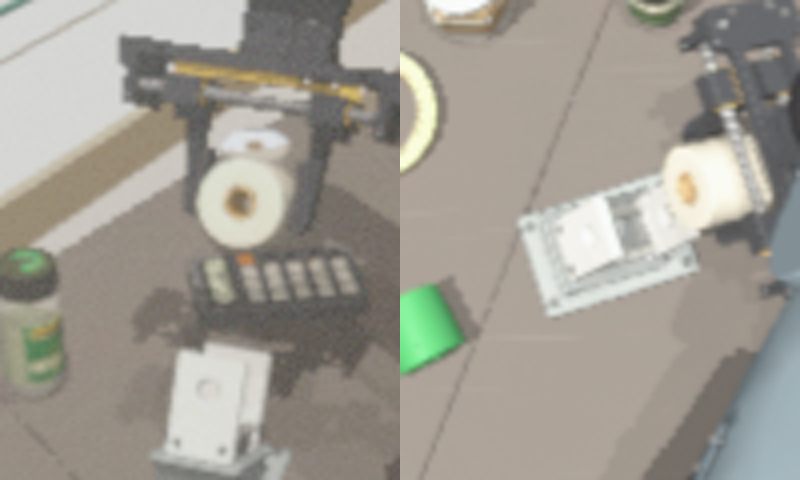

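```bash
python3 - <<'E'
from h import *
T=cv2.imread("pics/top0.png")[:,:,0];S=cv2.imread("pics/scene0.png")[:,:,0]
print(T[160:200,298:348:2][::2]);print(S[184:220:2,286:322:2])
E
```

```text
[[109 109 109 108  93 108 109 109 109 109 109 108 109 109 110 110 109 109
  108 109 109 108 109 108 108]
 [109 109 109 102  94 109 109 109 109 109 109 109 109 108 109 109 108 110
  117 125 108 109 108 102  94]
 [109 109 109  97 106 109 109 110 109 110 109 109 109 109 109 117 135 184
  198 184 169 151  92  71  72]
 [109 109 106  90 109 109 109 109 108 109 109 109 120 133 191 200 179 203
  178 223 241 226  74  71  71]
 [109 109  99  94 109 109 109 109 110 120 139 191 188 170 127 133 163 212
  228 228 233 241  97  71  71]
 [109 109  96 109 110 109 123 132 176 204 233 238 128 119 117 144 209 228
  228 226 229 245 170  80  71]
 [109 103  89 120 144 166 162 181 214 227 232 246 171 131 130 128 184 227
  235 219 224 241 227 100  71]
 [110 162 190 185 172 176 201 226 228 228 229 243 227 119  93 126 180 229
  235 245 209 232 240  99  71]
 [112 175 135 179 184 183 192 228 227 221 225 236 237 161 123 127 152 225
  228 235 218 227 244 156  71]
 [104 140 195 200 170 178 199 229 229 248 223 230 245 161 122 120 143 186
  227 227 228 227 235 206  83]
 [ 95 128 210 208 172 172 224 228 228 244 230 227 
[... 1651 characters left out ...]
145 174 171  92  71  75]
 [ 74  76  74 111 173 177 174 178 176 175 177 172 156 174 168  85  76  78]
 [ 76  72  76 138 175 178 178 178 175 174 174 170 163 169 154  80  78  75]
 [ 77  76  80 147 179 178 178 179 177 176 178 170 104 111 106  73  72  69]
 [ 76  74  71 160 171 176 177 176 176 174 177 158  71  84 106  68  76  74]
 [ 75  76  82 144 108 178 177 177 177 175 174 139  49  87 103  80  72  77]
 [ 72  92 109 166 154 177 178 177 177 140 129 124  50 110  99 116  91  97]
 [ 81 106 120 133 126 132 152 164 170 166 165 118  92  94  83  93 121 122]
 [ 75  71  68  68  77  98 110 119 133 127 127 118 104  72  60  82 127 120]
 [ 76  71  73  71  66  57  60  64  67  81  97 108  70  61  60 103 127 103]]
```

```bash
cat > hfit.py <<'E'
from fit import *
from scipy.optimize import minimize
def boxmask(n,p,b,S=6):
    x,y,w,h=b;m=np.zeros((h*S,w*S),np.uint8)
    for x0,x1 in((-37,-29),(29,37)):
        P=np.array([pt(p,'h',(a,yy,zz)) for a in(x0,x1) for yy in(-22,22) for zz in(-44,22)])
        q=(proj(n,P)-[x,y]+.5)*S-.5
        cv2.fillConvexPoly(m,cv2.convexHull(np.round(q*16).astype(np.int32)),255,cv2.LINE_AA,4)
    return cv2.resize(m,(w,h),interpolation=cv2.INTER_AREA)/255.
T=cv2.imread("pics/top0.png")[:,:,0].astype(float);S=cv2.imread("pics/scene0.png")[:,:,0].astype(float)
bs=(284,180,40,24);ss=np.clip((S[180:204,284:324]-77)/(172-77),0,1)
bt=(298,156,54,44);st=np.clip((T[156:200,298:352]-160)/(225-160),0,1)
def run(which,p0):
    hull=cv2.dilate((boxmask("top",p0,bt)>.1).astype(np.uint8),np.ones((3,3)))>0
    def cost(p):
        c=0
        if "s" in which: c+=((boxmask("scene",p,bs)-ss)**2).sum()
        if "t" in which: c+=(((boxmask("top",p,bt)-st)**2)*hull).sum()
        return c
    sx=np.vstack([p0,p0+[.004,0,0],p0+[0,.004,0],p0+[0,0,.08]])
    r=minimize(cost,p0,method="Nelder-Mead",options=dict(initial_simplex=sx,xatol=1e-5,fatol=1e-4));return r.x,r.fun
p0=np.array([.5875,.0269,np.radians(-72.8)])
for w in("s","t","st"):
    x,f=run(w,p0)
    for _ in range(2): x,f=run(w,x)
    print(w,x[:2].round(4),np.degrees(x[2]).round(2),f)
    for n,o in(("top",(293,150)),("scene",(274,180))):
        c=crop(cv2.imread(f"pics/{n}0.png"),*o,64,50,6)
        for X in(-37,-29,29,37):
            q=[(X,22,22),(X,-22,22),(X,-22,-44),(X,22,-44)]
            P=((proj(n,np.array([pt(x,'h',m) for m in q]))-o+.5)*6-.5);cv2.polylines(c,[P.round().astype(int)],True,(0,0,255),1)
        for X in(-37,29):
            t=np.linspace(0,6.28,30);P=((proj(n,np.array([pt(x,'h',(X,7*np.cos(a),7*np.sin(a))) for a in t]))-o+.5)*6-.5);cv2.polylines(c,[P.round().astype(int)],True,(255,0,0),1)
        cv2.imwrite(f"pics/hf_{w}_{n}.png",c)
cv2.imwrite("pics/hf.png",np.vstack([np.hstack([cv2.imread(f"pics/hf_{w}_{n}.png") for n in("top","scene")]) for w in("t","st")]))
E
python3 hfit.py
```

```text
s [0.5908 0.0257] -72.6 3.831165980269681
t [0.5877 0.0285] -73.64 48.04084364457002
st [0.5886 0.0282] -72.91 61.18890501435462
```

View pics/hf.png

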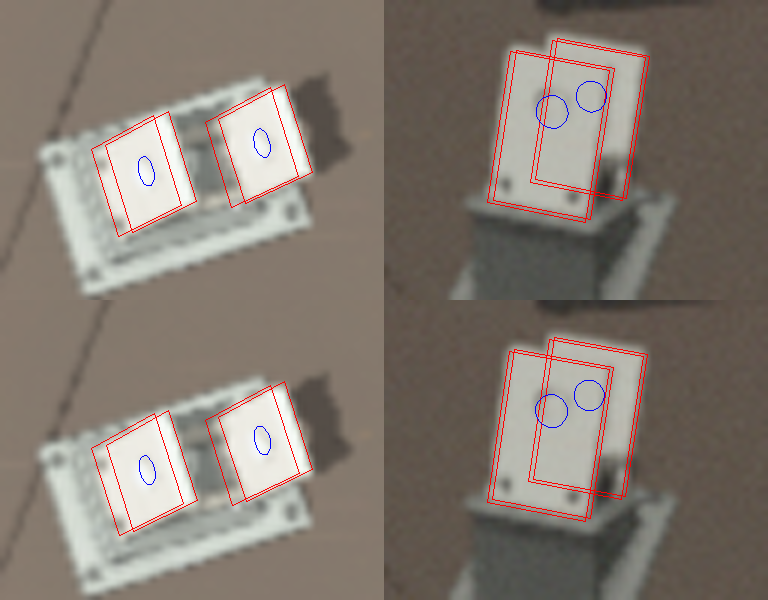

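```bash
sed -i 's/H=np.array(.*084\]);/H=np.array([.589,.0272,.084]);/' plan.py; head -3 plan.py; python3 - <<'E'
from cell import ctrl
from plan import *
T=tool(R[:,0],-R[:,2])
tgt=H+.056*R[:,2];p=tgt+.0528*T[:,0]
ctrl.movel(p,T,max_speed=.15);ctrl.dwell(.15)
o=ctrl.get_obs();print(o["clock"],o["eef_pos"]-p,o["ft_force"],o["gripper_width"])
for n in("scene","top"): cv2.imwrite(f"pics/{n}9.png",ctrl.camera(n)["image"])
print(proj("scene",[tgt-.026*R[:,0]]),proj("top",[tgt-.026*R[:,0]]))
g=np.hstack([crop(cv2.imread("pics/scene9.png"),270,140,64,80,6),crop(cv2.imread("pics/top9.png"),293,140,64,80,6)]).astype(float)
cv2.imwrite("pics/z9.png",np.clip(255*(g/255)**.8,0,255).astype(np.uint8))
E
```

```text
from h import *
psi=np.radians(-72.8); H=np.array([.589,.0272,.084]); R=Rh(psi)
def tool(zt,xt): # columns x,y,z
13.1833 [ 0.00111777 -0.00082083  0.00120913] [-0.60400512  0.20287206 -1.29359958] 0.05573888086558329
[[305.84540778 175.87452818]] [[330.05061363 171.93766341]]
```

View pics/z9.png

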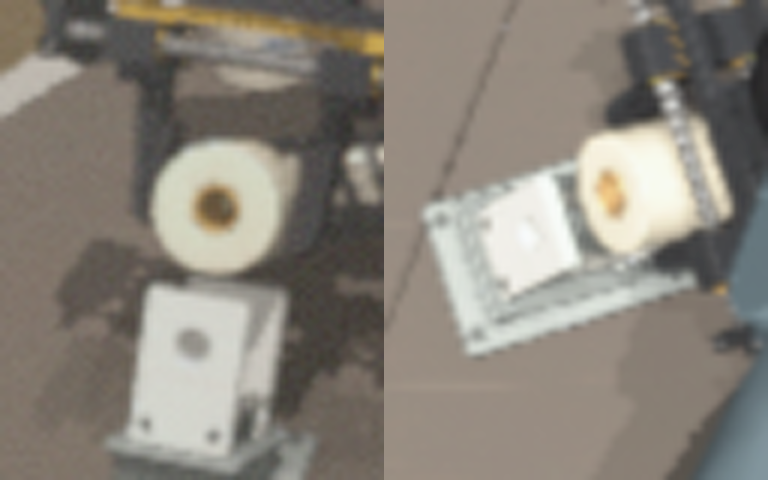

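```bash
python3 - <<'E'
from cell import ctrl
from plan import *
T=tool(R[:,0],-R[:,2])
for z,s in((.03,.08),(-.003,.04)):
    p=H+z*R[:,2]+.0528*T[:,0]
    r=ctrl.movel(p,T,max_speed=s,contact_N=6)
    o=ctrl.get_obs();print(r,o["clock"],(o["eef_pos"]-.0528*T[:,0]-H)@R,o["ft_force"],o["gripper_width"])
    if r: break
for n in("scene","top"): cv2.imwrite(f"pics/{n}10.png",ctrl.camera(n)["image"])
g=np.hstack([crop(cv2.imread("pics/scene10.png"),270,140,64,80,6),crop(cv2.imread("pics/top10.png"),293,140,64,80,6)]).astype(float)
cv2.imwrite("pics/z10.png",np.clip(255*(g/255)**.8,0,255).astype(np.uint8))
E
```

```text
False 13.7583 [-0.0002783  -0.00044624  0.02904462] [ 0.36981871 -0.86704759 -0.86437374] 0.055848052377334235
True 14.5083 [-0.00010915 -0.00055734 -0.00180829] [-0.79321739 -0.85699644  4.31742323] 0.05624889921587706
```

View pics/z10.png

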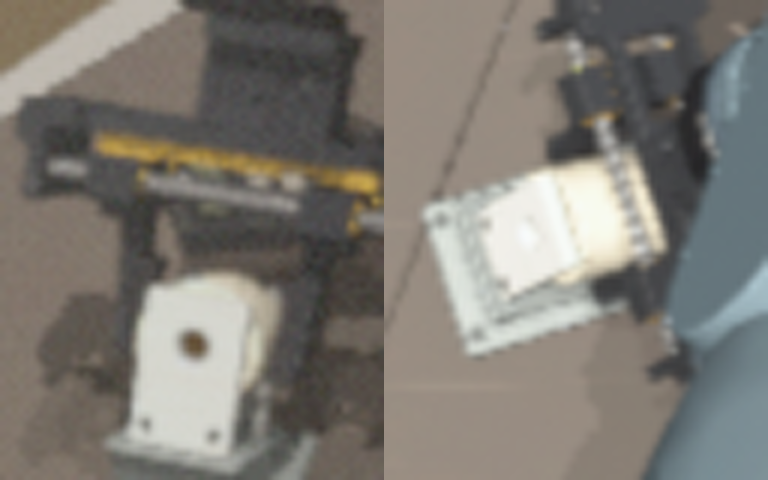

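```bash
python3 - <<'E'
from cell import ctrl
from plan import *
T=tool(R[:,0],-R[:,2])
ctrl.command_gripper(.084)
p=H+.11*R[:,2]+.0528*T[:,0]
ctrl.movel(p,T,max_speed=.2)
o=ctrl.get_obs();print(o["clock"],o["ft_force"],o["gripper_width"])
for n in("scene","top"): cv2.imwrite(f"pics/{n}11.png",ctrl.camera(n)["image"])
g=np.hstack([crop(cv2.imread("pics/scene11.png"),270,140,64,80,6),crop(cv2.imread("pics/top11.png"),293,140,64,80,6)]).astype(float)
cv2.imwrite("pics/z11.png",np.clip(255*(g/255)**.8,0,255).astype(np.uint8))
E
```

```text
15.9083 [ 0.45349446 -0.25946554 -0.35928443] 0.08405919378705028
```

View pics/z11.png

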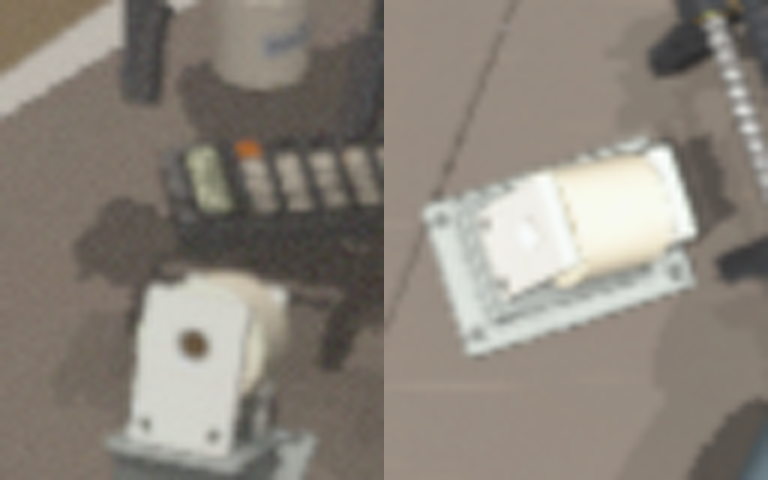

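```bash
cat >> plan.py <<'E'
SA=np.array([.433,-.901,0]);SA/=np.linalg.norm(SA)
SM=np.array([.4295,-.2445,.045])+.02*SA
TS=tool(SA,D)
E
python3 - <<'E'
from cell import ctrl
from plan import *
ctrl.move_pose(SM+[0,0,.05],TS)
ctrl.command_gripper(.05)
for n in("scene","top"): cv2.imwrite(f"pics/{n}12.png",ctrl.camera(n)["image"])
o=ctrl.get_obs();print(o["clock"],o["eef_pos"],SM)
print(proj("scene",[o["eef_pos"]+[0,0,.033]]),proj("top",[o["eef_pos"]+[0,0,.033]]))
g=np.hstack([crop(cv2.imread("pics/scene12.png"),350,110,80,90,5),crop(cv2.imread("pics/top12.png"),400,160,80,90,5)]).astype(float)
cv2.imwrite("pics/z12.png",np.clip(255*(g/255)**.7,0,255).astype(np.uint8))
E
```

```text
17.8833 [ 0.43816449 -0.26256296  0.09502406] [ 0.43816308 -0.2625264   0.045     ]
[[403.42113964 152.19789688]] [[434.06117713 226.49048528]]
```

View pics/z12.png

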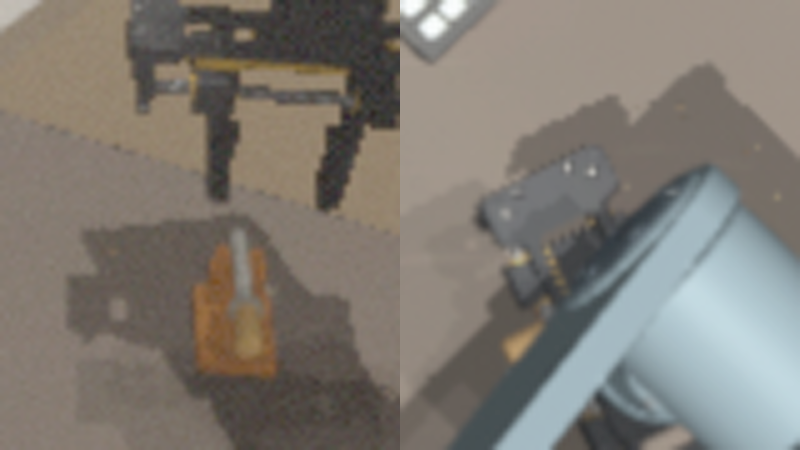

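```bash
python3 - <<'E'
from cell import ctrl
from plan import *
r=ctrl.movel(SM-[0,0,.050],TS,max_speed=.12,contact_N=6)
o=ctrl.get_obs();print(r,o["clock"],o["eef_pos"],o["ft_force"])
for n in("scene","top"): cv2.imwrite(f"pics/{n}13.png",ctrl.camera(n)["image"])
g=np.hstack([crop(cv2.imread("pics/scene13.png"),360,120,70,80,6),crop(cv2.imread("pics/top13.png"),400,160,60,80,6)]).astype(float)
cv2.imwrite("pics/z13.png",np.clip(255*(g/255)**.7,0,255).astype(np.uint8))
E
```

```text
False 18.8667 [ 0.43864971 -0.26300337 -0.00436512] [-0.27241002 -0.156036    0.4491226 ]
```

View pics/z13.png

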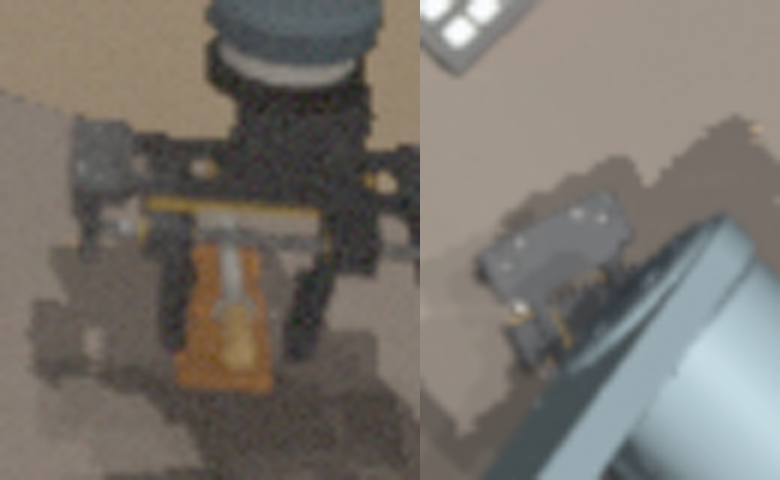

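```bash
python3 - <<'E'
from cell import ctrl
from plan import *
ctrl.command_gripper(.008,50)
o=ctrl.get_obs();print(o["clock"],o["eef_pos"],o["ft_force"],o["gripper_width"])
if .012<o["gripper_width"]<.02:
    ctrl.movel(o["eef_pos"]+[0,0,.15],TS,max_speed=.25)
o=ctrl.get_obs();print(o["clock"],o["eef_pos"],o["ft_force"],o["gripper_width"])
for n in("scene","top"): cv2.imwrite(f"pics/{n}14.png",ctrl.camera(n)["image"])
g=np.hstack([crop(cv2.imread("pics/scene14.png"),360,70,70,80,6),crop(cv2.imread("pics/top14.png"),400,160,60,80,6)]).astype(float)
cv2.imwrite("pics/z14.png",np.clip(255*(g/255)**.7,0,255).astype(np.uint8))
E
```

```text
19.6 [ 0.43833317 -0.26251201 -0.00490044] [1.01716911 1.12506184 0.50090058] 0.014680350407394302
20.35 [ 0.43753957 -0.26185259  0.1437533 ] [ 0.03414515  0.00605241 -0.95720227] 0.01406187912249317
```

View pics/z14.png

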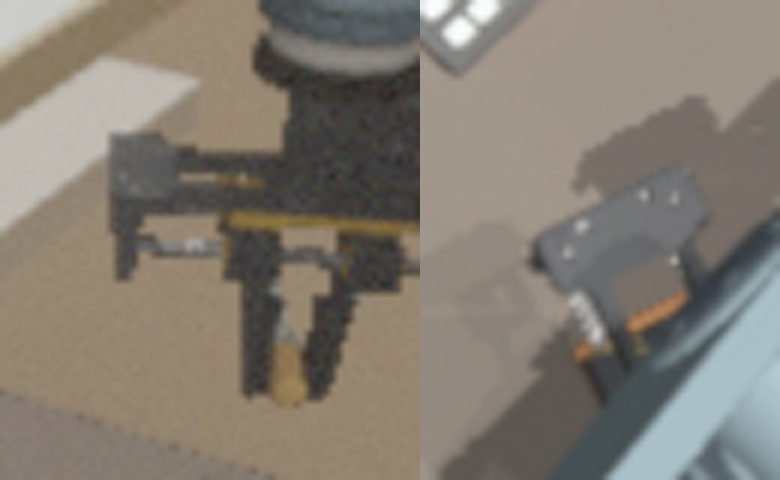

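```bash
python3 - <<'E'
from cell import ctrl
from plan import *
ctrl.dwell(.1)
o=ctrl.get_obs();print(o["clock"],o["gripper_width"],o["eef_pos"])
g=crop(ctrl.camera("scene")["image"],385,100,45,48,12)
g=np.clip(255*(g/255.)**.6,0,255).astype(np.uint8)
p=o["eef_pos"]
for k,col in((.05,(0,255,0)),):
  m=p+[0,0,k]
  P=((proj("scene",[m-.02*SA,m,m+.024*SA,m+.112*SA])-[385,100]+.5)*12).astype(int)
  for q in P: cv2.circle(g,tuple(int(v) for v in q),3,col,-1)
for k in(.03,.04,.05,.06):
  y=TS[:,1]
  P=((proj("scene",[p+[0,0,k]-.03*y,p+[0,0,k]+.03*y])-[385,100]+.5)*12).astype(int)
  cv2.line(g,tuple(map(int,P[0])),tuple(map(int,P[1])),(0,0,255),1)
cv2.imwrite("pics/z15.png",g)
E
```

```text
20.55 0.01461321464922276 [ 0.437307   -0.26156691  0.14307078]
```

View pics/z15.png

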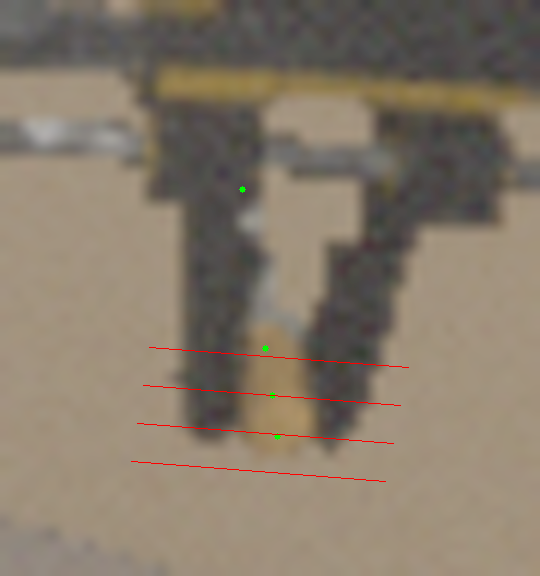

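```bash
cat >> plan.py <<'E'
TH=tool(R[:,0],-R[:,2])
def gp(x,y=0,z=0): # rep TCP so that grip point at holder coords
    return H+R@np.array([x,y,z])+.050*TH[:,0]
E
python3 - <<'E'
from cell import ctrl
from plan import *
p=gp(-.185,0,.06)
print(ctrl.solve_ik(p,TH))
ctrl.move_pose(p,TH);ctrl.dwell(.15)
o=ctrl.get_obs();print(o["clock"],(o["eef_pos"]-p)@R,o["gripper_width"])
for n in("scene","top"): cv2.imwrite(f"pics/{n}16.png",ctrl.camera(n)["image"])
g0=H+R@[-.185,0,.06]
print(proj("scene",[g0,g0+.024*R[:,0],g0+.112*R[:,0]]),proj("top",[g0,g0+.024*R[:,0],g0+.112*R[:,0]]))
E
```

```text
[-0.18581481  0.28430599  1.61134779  0.45868961  1.51569175 -0.57493132]
22.325 [ 8.48188892e-04 -5.24859996e-05  5.10753654e-04] 0.014656433632430054
[[288.0538159  177.86929412]
 [291.18733478 177.25349721]
 [301.35956387 175.25530867]] [[279.36229578 184.66110963]
 [287.5364219  182.5736532 ]
 [316.22380186 175.26240028]]
```

```bash
python3 - <<'E'
from h import *
g=np.hstack([crop(cv2.imread("pics/scene16.png"),240,120,100,110,4),crop(cv2.imread("pics/top16.png"),250,130,100,110,4)]).astype(float)
cv2.imwrite("pics/z16.png",np.clip(255*(g/255)**.7,0,255).astype(np.uint8))
E
```

```text
(no output)
```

View pics/z16.png

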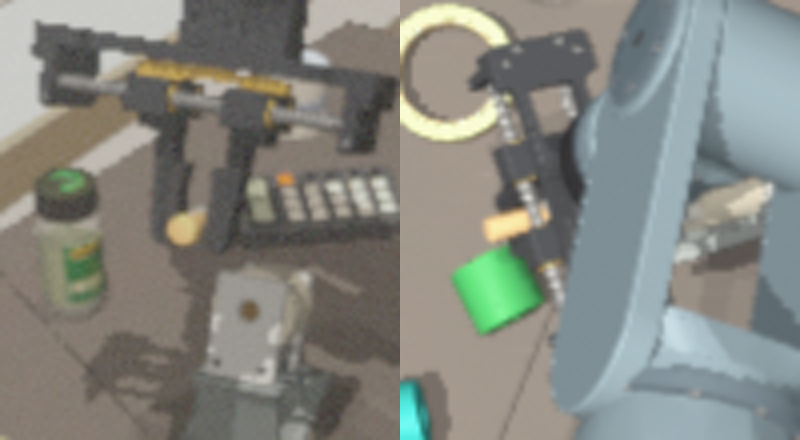

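```bash
python3 - <<'E'
from cell import ctrl
from plan import *
q=np.array(ctrl.get_obs()["joint_pos"]);q[5]+=1.1
ctrl.movej(q);ctrl.dwell(.1)
o=ctrl.get_obs();print(o["clock"],o["gripper_width"])
import pickle;pickle.dump({k:o[k] for k in("eef_pos","tcp_rot")},open("o17.pkl","wb"))
for n in("scene","top"): cv2.imwrite(f"pics/{n}17.png",ctrl.camera(n)["image"])
Tt=o["tcp_rot"];g0=o["eef_pos"]-.050*Tt[:,0]
P=np.array([g0-.02*Tt[:,2],g0,g0+.024*Tt[:,2],g0+.112*Tt[:,2]]);print(proj("scene",P),proj("top",P))
g=crop(cv2.imread("pics/scene17.png"),260,145,75,60,10)
g=np.clip(255*(g/255.)**.7,0,255).astype(np.uint8)
for q in proj("scene",P): cv2.circle(g,tuple(int(v) for v in (q-[260,145]+.5)*10),3,(0,0,255),-1)
cv2.imwrite("pics/z17.png",g)
E
```

```text
23.55 0.01458941889912638
[[279.08394297 176.5137878 ]
 [288.19827734 177.66741093]
 [298.98744985 179.03388854]
 [337.19618252 183.88066372]] [[274.42814719 178.74630371]
 [279.65771082 184.59148647]
 [285.90192662 191.56703221]
 [308.48262635 216.75877859]]
```

View pics/z17.png

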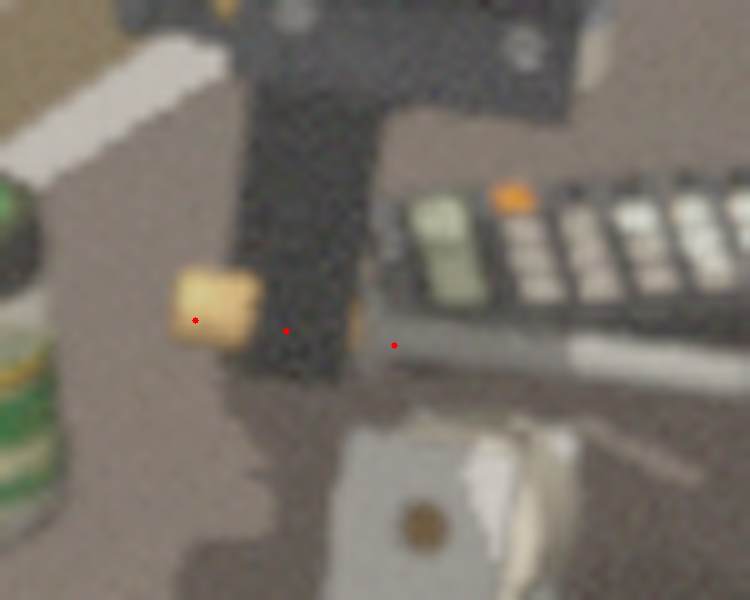

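View pics/top17.png

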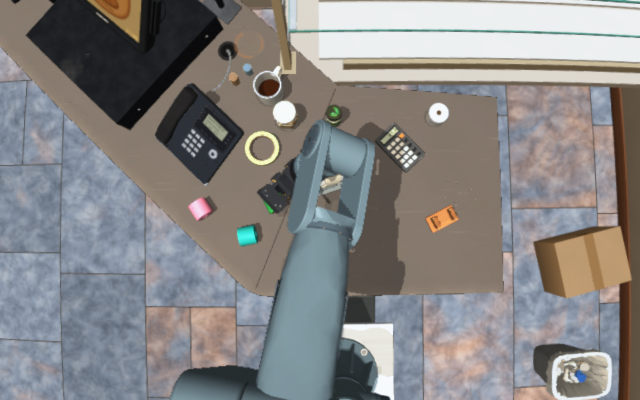

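```bash
python3 - <<'E'
from h import *
g=crop(cv2.imread("pics/scene17.png"),290,165,60,30,13)
cv2.imwrite("pics/z18.png",np.clip(255*(g/255.)**.7,0,255).astype(np.uint8))
E
```

```text
(no output)
```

View pics/z18.png

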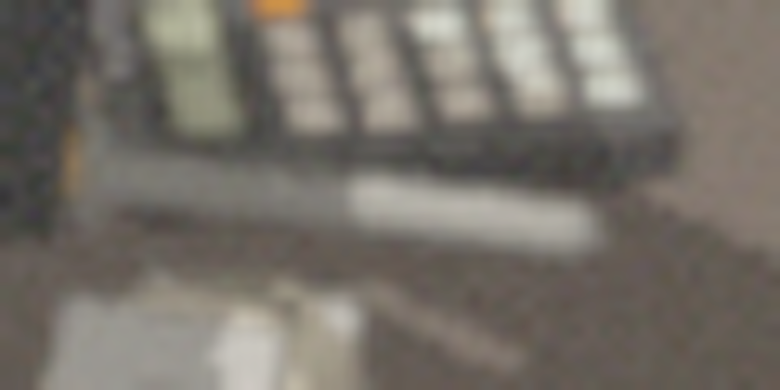

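```bash
cat >> plan.py <<'E'
def pose(x,y=0,z=0,a=np.radians(1.4)):
    zt=np.cos(a)*R[:,0]-np.sin(a)*R[:,2];xt=-np.cos(a)*R[:,2]-np.sin(a)*R[:,0]
    T=tool(zt,xt);return H+R@np.array([x,y,z])+.050*xt,T
E
python3 - <<'E'
from cell import ctrl
from plan import *
p,T=pose(-.175,0,.04);ctrl.move_pose(p,T)
z0=np.sin(np.radians(1.4))*.111  # keep tip on axis: raise grip
p,T=pose(-.165,0,z0);ctrl.movel(p,T,max_speed=.12);ctrl.dwell(.1)
o=ctrl.get_obs();print(o["clock"],(o["eef_pos"]-p)@R,o["gripper_width"],o["ft_force"])
for n in("scene","top"): cv2.imwrite(f"pics/{n}19.png",ctrl.camera(n)["image"])
g=np.hstack([crop(cv2.imread("pics/scene19.png"),260,150,64,70,6),crop(cv2.imread("pics/top19.png"),260,150,64,70,6)]).astype(float)
cv2.imwrite("pics/z19.png",np.clip(255*(g/255)**.7,0,255).astype(np.uint8))
E
```

```text
25.275 [-0.00011484  0.00059067  0.00085425] 0.014565588364060293 [ 0.80080062 -0.42484875 -0.44294944]
```

View pics/z19.png

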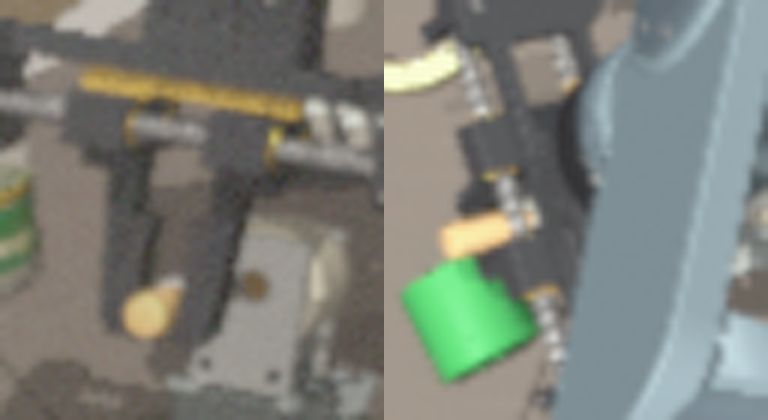

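```bash
python3 - <<'E'
from cell import ctrl
from plan import *
z0=np.sin(np.radians(1.4))*.111
for x in(-.143,-.13,-.10):
    p,T=pose(x,0,z0);r=ctrl.movel(p,T,max_speed=.05,contact_N=6)
    o=ctrl.get_obs();print(r,o["clock"],((o["eef_pos"]-.05*T[:,0]-H)@R).round(4),(o["ft_force"]@R).round(2),(o["moment"]@R).round(2),o["gripper_width"])
    if r: break
for n in("scene","top"): cv2.imwrite(f"pics/{n}20.png",ctrl.camera(n)["image"])
g=np.hstack([crop(cv2.imread("pics/scene20.png"),260,150,64,70,6),crop(cv2.imread("pics/top20.png"),260,150,64,70,6)]).astype(float)
cv2.imwrite("pics/z20.png",np.clip(255*(g/255)**.7,0,255).astype(np.uint8))
E
```

```text
False 25.9667 [-1.427e-01 -1.000e-04  2.700e-03] [-0.09 -0.31 -0.24] [ 0.09 -0.31  0.03] 0.014247673260727659
False 26.375 [-0.1297 -0.      0.0027] [-0.04  0.16 -0.73] [ 0.05 -0.32 -0.  ] 0.014741583614746577
False 27.125 [-0.0998 -0.0001  0.0027] [ 0.91 -0.48 -1.01] [-0.01 -0.33  0.01] 0.01447995000346508
```

View pics/z20.png

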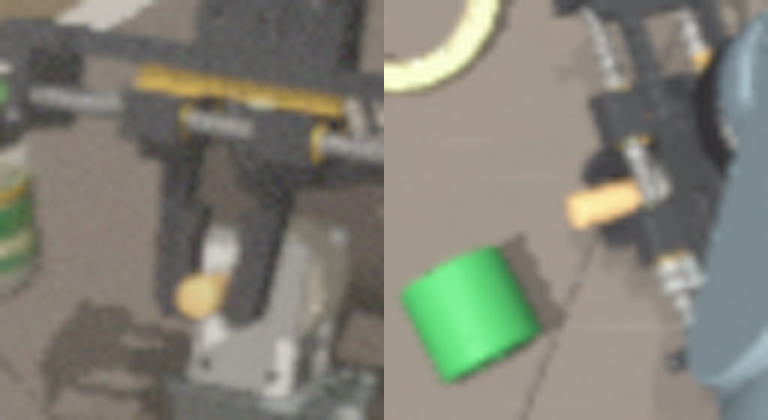

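```bash
python3 - <<'E'
from cell import ctrl
from plan import *
z0=np.sin(np.radians(1.4))*.111
for x,s,c in((-.080,.05,8),(-.068,.03,8),(-.055,.02,10)):
    p,T=pose(x,0,z0);r=ctrl.movel(p,T,max_speed=s,contact_N=c)
    o=ctrl.get_obs();print(r,o["clock"],((o["eef_pos"]-.05*T[:,0]-H)@R).round(4),(o["ft_force"]@R).round(2),(o["moment"]@R).round(2),o["gripper_width"])
    if r: break
for n in("scene","top"): cv2.imwrite(f"pics/{n}21.png",ctrl.camera(n)["image"])
g=np.hstack([crop(cv2.imread("pics/scene21.png"),260,150,64,70,6),crop(cv2.imread("pics/top21.png"),290,150,64,70,6)]).astype(float)
cv2.imwrite("pics/z21.png",np.clip(255*(g/255)**.7,0,255).astype(np.uint8))
E
```

```text
False 27.775 [-0.0793 -0.0002  0.0025] [ 1.89 -1.24 -3.48] [-0.13 -0.41 -0.05] 0.014494086538577948
False 28.325 [-0.0677 -0.0003  0.0024] [ 0.54 -1.19 -5.01] [-0.27 -0.19 -0.04] 0.014480796651636403
True 28.85 [-0.0598 -0.0008  0.0013] [-1.92 -0.16  1.49] [ 0.19 -0.08  0.03] 0.014703991403781664
```

View pics/z21.png

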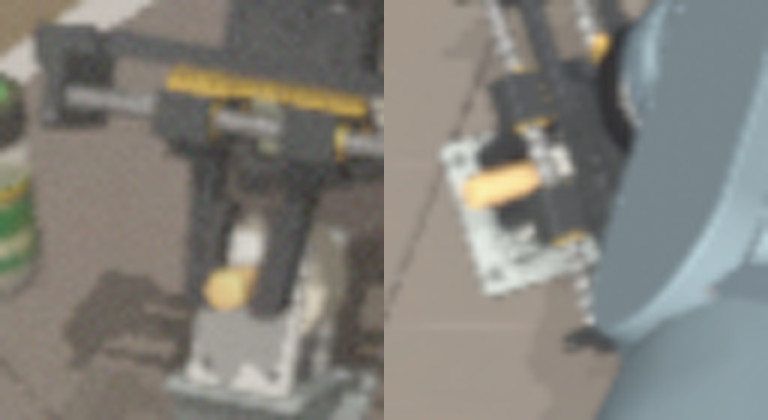

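```bash
python3 - <<'E'
from cell import ctrl
from plan import *
o=ctrl.get_obs();print(((o["eef_pos"]-.05*pose(0)[1][:,0]-H)@R).round(4),(o["ft_force"]@R).round(2))
p,T=pose(-.053,0,.0018);r=ctrl.movel(p,T,max_speed=.02,contact_N=14)
o=ctrl.get_obs();print(r,o["clock"],((o["eef_pos"]-.05*T[:,0]-H)@R).round(4),(o["ft_force"]@R).round(2),(o["moment"]@R).round(2),o["gripper_width"])
for n in("scene","top"): cv2.imwrite(f"pics/{n}22.png",ctrl.camera(n)["image"])
g=np.hstack([crop(cv2.imread("pics/scene22.png"),275,180,50,45,8),crop(cv2.imread("pics/top22.png"),295,160,50,45,8)]).astype(float)
cv2.imwrite("pics/z22.png",np.clip(255*(g/255)**.7,0,255).astype(np.uint8))
E
```

```text
[-0.0598 -0.0012  0.0009] [-0.84  0.15  0.67]
True 29.2333 [-0.06   -0.0018  0.    ] [-2.97 -0.22  0.99] [0.11 0.05 0.04] 0.014632497724861991
```

View pics/z22.png

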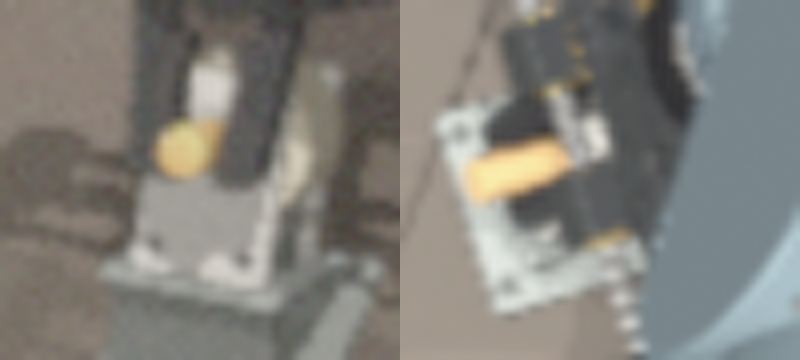

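```bash
python3 - <<'E'
from cell import ctrl
from plan import *
ctrl.command_gripper(.06);o=ctrl.get_obs();T=o["tcp_rot"]
print(o["clock"],(o["ft_force"]@R).round(2))
ctrl.movel(o["eef_pos"]-.12*T[:,0],T,max_speed=.2)
ctrl.move_pose([.40,-.25,.25],TS)
o=ctrl.get_obs();print(o["clock"])
for n in("scene","top"): cv2.imwrite(f"pics/{n}23.png",ctrl.camera(n)["image"])
g=np.hstack([crop(cv2.imread("pics/scene23.png"),270,170,50,55,8),crop(cv2.imread("pics/top23.png"),298,150,50,55,8)]).astype(float)
cv2.imwrite("pics/z23.png",np.clip(255*(g/255)**.8,0,255).astype(np.uint8))
tip=H+.051*R[:,0];e=H-.081*R[:,0];c=H-.041*R[:,0]
for n in("scene","top"):print(n,proj(n,[e,c,tip]))
E
```

```text
30.1333 [-0.41  0.94 -0.84]
32.15
scene [[296.94206912 199.70275554]
 [301.15358978 197.94801341]
 [309.68758173 194.39253522]]
top [[304.03578834 181.18812896]
 [316.17780009 178.05390156]
 [342.76139363 171.20452846]]
```

View pics/z23.png

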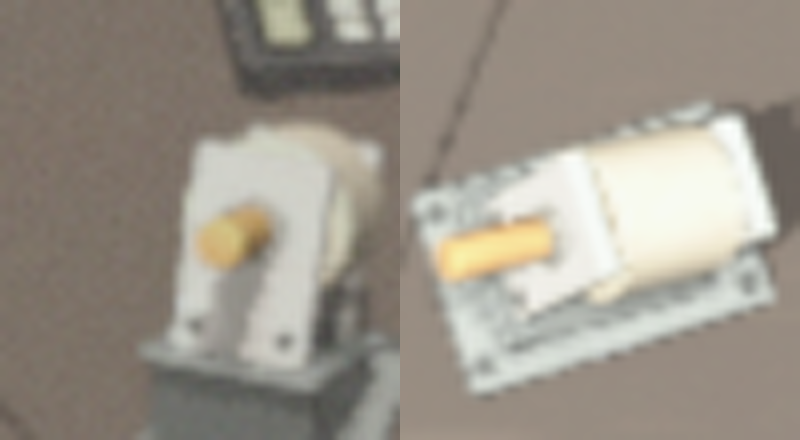

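View pics/scene23.png

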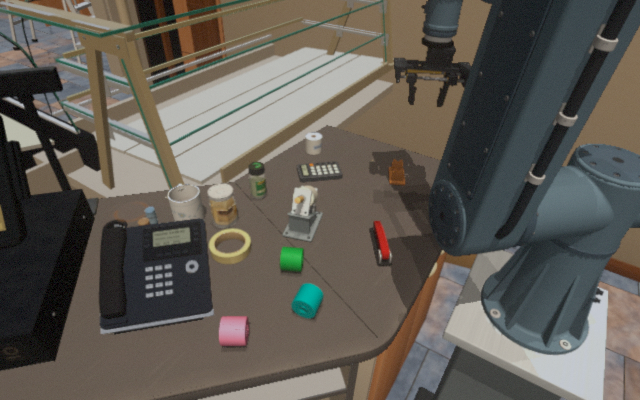

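View pics/top23.png

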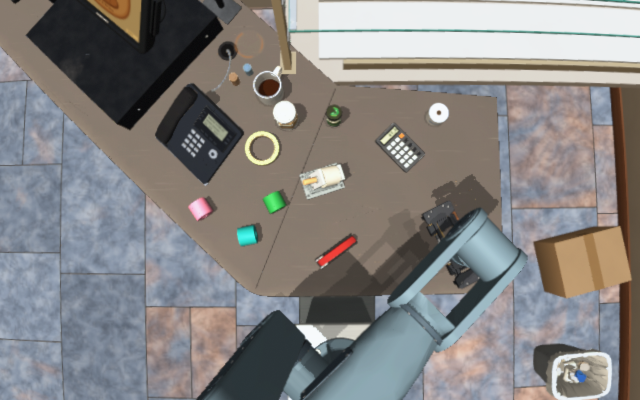

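```bash
python3 - <<'E'
from cyl import *
from plan import R
for n,b,Hs in(("top",(296,172,28,18),[(.5877,.0285,.084),(.589,.0272,.084)]),("scene",(288,188,22,20),[(.5908,.0257,.084),(.589,.0272,.084)])):
    im=cv2.imread(f"pics/{n}23.png").astype(float);x,y,w,h=b;I=im[y:y+h,x:x+w]
    sat=I[:,:,2]-I[:,:,0]; s=np.clip((sat-25)/(np.percentile(sat,97)-25),0,1)
    for Hh in Hs:
        Hh=np.array(Hh)
        def fun(p):
            # p: d axial, y,z offset of handle mid, tilts
            a=R@np.array([1,p[3],p[4]]);a/=np.linalg.norm(a)
            return [(Hh+R@np.array([-.061+p[0],p[1],p[2]]),a,-.02,.02,.008)]
        best=[]
        for d in np.arange(-.008,.0061,.002):
            f=lambda q:fun([d,q[0],q[1],0,0]); r=fitc(f,[0,-.001],[(n,b,s)],[.002,.002]);best.append((round(d,4),round(r[1],2),r[0].round(4).tolist()))
        print(n,Hh,best)
E
```

```text
top [0.5877 0.0285 0.084 ] [(np.float64(-0.008), np.float64(8.6), [-0.0025, 0.01]), (np.float64(-0.006), np.float64(8.32), [-0.0022, 0.007]), (np.float64(-0.004), np.float64(8.03), [-0.0014, 0.003]), (np.float64(-0.002), np.float64(7.65), [-0.0012, -0.0001]), (np.float64(0.0), np.float64(7.19), [-0.0007, -0.003]), (np.float64(0.002), np.float64(6.83), [-0.0005, -0.0062]), (np.float64(0.004), np.float64(6.57), [0.0001, -0.0102]), (np.float64(0.006), np.float64(6.19), [0.0005, -0.0128])]
top [0.589  0.0272 0.084 ] [(np.float64(-0.008), np.float64(8.47), [-0.003, 0.0077]), (np.float64(-0.006), np.float64(8.14), [-0.0025, 0.0036]), (np.float64(-0.004), np.float64(7.79), [-0.0021, -0.0001]), (np.float64(-0.002), np.float64(7.33), [-0.0017, -0.0029]), (np.float64(0.0), np.float64(6.97), [-0.0012, -0.0066]), (np.float64(0.002), np.float64(6.65), [-0.0007, -0.0102]), (np.float64(0.004), np.float64(6.28), [-0.0005, -0.0131]), (np.float64(0.006), np.float64(5.99), [-0.0001, -0.0175])]
scene [0.5908 0.0257 0.084 ] [(np.float64(-0.008), np.float64(11.85), [-0.0021, -0.0008]), (np.float64(-0.006)
[... 199 characters left out ...]
, [-0.0005, -0.0021]), (np.float64(0.002), np.float64(10.74), [0.0005, -0.0025]), (np.float64(0.004), np.float64(10.6), [0.0006, -0.0026]), (np.float64(0.006), np.float64(10.36), [0.001, -0.0029])]
scene [0.589  0.0272 0.084 ] [(np.float64(-0.008), np.float64(11.99), [-0.0013, 0.0005]), (np.float64(-0.006), np.float64(11.78), [-0.0008, -0.0003]), (np.float64(-0.004), np.float64(11.54), [-0.0002, -0.0002]), (np.float64(-0.002), np.float64(11.29), [0.0, -0.0005]), (np.float64(0.0), np.float64(11.16), [0.0003, -0.0007]), (np.float64(0.002), np.float64(10.94), [0.0012, -0.0011]), (np.float64(0.004), np.float64(10.74), [0.0016, -0.0015]), (np.float64(0.006), np.float64(10.55), [0.0019, -0.0017])]
```

```bash
python3 - <<'E'
from cell import ctrl
from plan import *
ctrl.command_gripper(.0,20)
P=lambda x,z:(pose(x,0,z,0.)[0],TH)
ctrl.move_pose(*P(-.118,.10))
ctrl.movel(*P(-.118,0.),max_speed=.2)
o=ctrl.get_obs();print(o["clock"],((o["eef_pos"]-.05*TH[:,0]-H)@R).round(4),(o["ft_force"]@R).round(2))
r=ctrl.movel(*P(-.080,0.),max_speed=.03,contact_N=8)
o=ctrl.get_obs();print(r,o["clock"],((o["eef_pos"]-.05*TH[:,0]-H)@R).round(4),(o["ft_force"]@R).round(2))
for n in("scene","top"): cv2.imwrite(f"pics/{n}24.png",ctrl.camera(n)["image"])
g=np.hstack([crop(cv2.imread("pics/scene24.png"),270,170,50,55,8),crop(cv2.imread("pics/top24.png"),298,150,50,55,8)]).astype(float)
cv2.imwrite("pics/z24.png",np.clip(255*(g/255)**.8,0,255).astype(np.uint8))
E
```

```text
35.25 [-0.1177  0.0006  0.0013] [0.12 0.4  0.2 ]
True 36.1083 [-0.0929 -0.0006 -0.0007] [-3.29  0.04  1.04]
```

View pics/z24.png

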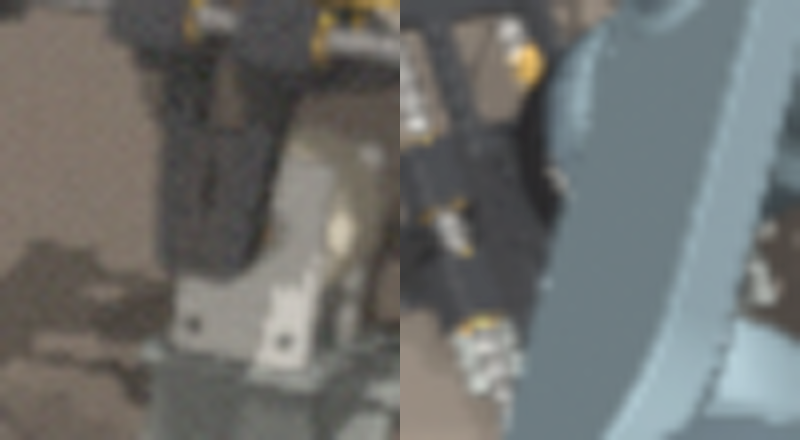

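```bash
python3 - <<'E'
from cell import ctrl
from plan import *
P=lambda x,z:(pose(x,0,z,0.)[0],TH)
ctrl.movel(*P(-.118,0.),max_speed=.15)
ctrl.movel(*P(-.118,.11),max_speed=.2)
ctrl.move_pose([.40,-.25,.25],TS);ctrl.dwell(.3)
o=ctrl.get_obs();print(o["clock"],o["ft_force"])
for n in("scene","top"): cv2.imwrite(f"pics/{n}25.png",ctrl.camera(n)["image"])
g=np.vstack([np.hstack([crop(cv2.imread(f"pics/scene{k}.png"),275,175,45,36,8),crop(cv2.imread(f"pics/top{k}.png"),300,160,45,36,8)]) for k in(23,25)])
cv2.imwrite("pics/z25.png",g)
for n in("scene","top"):
    a=cv2.imread(f"pics/{n}0.png").astype(int);b=cv2.imread(f"pics/{n}25.png").astype(int)
    for nm,bx in dict(scene=dict(calc=(295,158,50,25),stap=(370,220,25,45),tape=(205,228,48,38)),top=dict(calc=(373,122,55,50),tape=(242,130,40,38),stap=(312,232,48,38)))[n].items():
        x,y,w,h=bx;print(n,nm,cv2.phaseCorrelate(a[y:y+h,x:x+w].mean(2),b[y:y+h,x:x+w].mean(2),cv2.createHanningWindow((w,h),cv2.CV_64F)))
E
```

```text
38.9083 [ 0.90625314 -0.07315532  0.89451381]
scene calc ((0.12816920887970085, 0.564265038996977), 1.0608452394699084)
scene stap ((0.5664389537706676, 0.3782334397770484), 0.9622070963931787)
scene tape ((0.07909259127054113, 0.060219792804588224), 0.8750809822770402)
top calc ((-0.012384712729161862, 0.010032301780899644), 0.993860821251599)
top tape ((0.007831173009524406, -0.008499831244947131), 1.0042476582542894)
top stap ((0.05964626446739274, 0.0021854511003560617), 0.903428036849009)
```

View pics/z25.png

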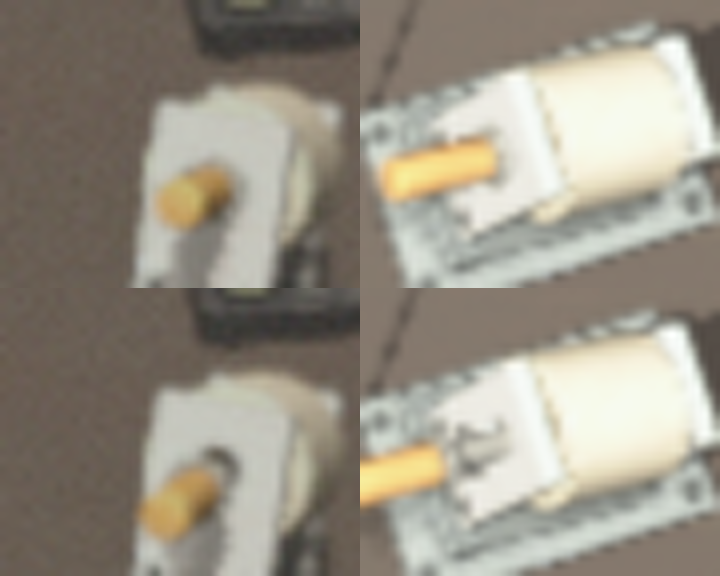

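```bash
python3 - <<'E'
from cyl import *
from plan import R
Hs=dict(top=np.array([.5882,.0280,.084]),scene=np.array([.5905,.026,.084]))
tg=[];
for n,b in(("top",(286,170,36,22)),("scene",(284,186,26,24))):
    im=cv2.imread(f"pics/{n}25.png").astype(float);x,y,w,h=b;I=im[y:y+h,x:x+w]
    sat=I[:,:,2]-I[:,:,0]; hi=np.percentile(sat,95);s=np.clip((sat-35)/(hi*.75-35),0,1);s[:, int(w*.8):]=0;tg.append((n,b,s))
def cost(p):
    c=0
    for n,b,s in tg:
        a=R@np.array([1,p[3],p[4]]);a/=np.linalg.norm(a)
        c+=((hullmask(n,[(Hs[n]+R@np.array(p[:3]),a,-.02,.02,.008)],b)-s)**2).sum()
    return c
for p0 in([-.085,0,-.006,0,.08],[-.08,0,-.003,0,0]):
    p0=np.array(p0);sx=np.vstack([p0]+[p0+np.eye(5)[i]*[.005,.003,.003,.05,.05][i] for i in range(5)])
    r=minimize(cost,p0,method="Nelder-Mead",options=dict(initial_simplex=sx,maxiter=1500,xatol=1e-5,fatol=1e-4));print(r.x.round(4),r.fun)
o=[]
for n,b,s in tg:
    c=crop(cv2.imread(f"pics/{n}25.png"),*b,10);p=r.x;a=R@np.array([1,p[3],p[4]]);a/=np.linalg.norm(a)
    M=cv2.resize(hullmask(n,[(Hs[n]+R@p[:3],a,-.02,.02,.008)],b),None,fx=10,fy=10);cs,_=cv2.findContours((M>.5).astype(np.uint8),0,2);cv2.drawContours(c,cs,-1,(0,0,255),1)
    o.append(cv2.resize(c,(380,240)))
cv2.imwrite("pics/z26.png",np.hstack(o))
E
```

```text
[-0.0838 -0.0027 -0.0049  0.0617  0.0043] 9.423757134230435
[-0.0838 -0.0028 -0.0047  0.0681  0.0341] 10.244467763129197
```

View pics/z26.png

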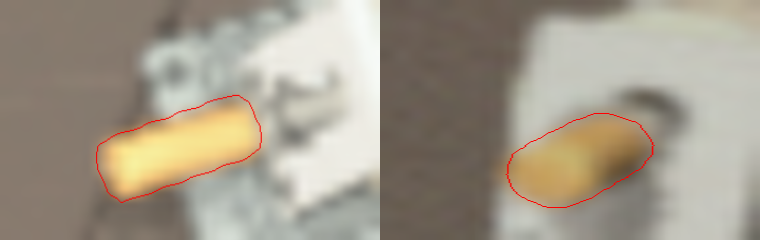

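```bash
python3 - <<'E'
from cell import ctrl
from plan import *
a=np.radians(-2)
ctrl.command_gripper(.045)
ctrl.move_pose(*pose(-.084,0,.09,a))
r=ctrl.movel(*pose(-.084,-.001,-.004,a),max_speed=.2,contact_N=10)
o=ctrl.get_obs();print(r,o["clock"],((o["eef_pos"]-.05*TH[:,0]-H)@R).round(4))
ctrl.command_gripper(.008,50)
o=ctrl.get_obs();print(o["clock"],o["gripper_width"])
ctrl.movel(*pose(-.084,0,0,0.),max_speed=.05)
r=ctrl.movel(*pose(-.050,0,0,0.),max_speed=.05,contact_N=14)
o=ctrl.get_obs();print(r,o["clock"],((o["eef_pos"]-.05*TH[:,0]-H)@R).round(4),(o["ft_force"]@R).round(2),o["gripper_width"])
E
```

```text
False 41.7833 [-0.0819 -0.0004 -0.0026]
42.3583 0.014723733620900552
True 43.1 [-0.0635 -0.0001 -0.0004] [-3.86  0.12  1.74] 0.014695431773619963
```

```bash
python3 - <<'E'
from cell import ctrl
from plan import *
r=ctrl.movel(*pose(-.053,0,-.001,0.),max_speed=.05,contact_N=25)
o=ctrl.get_obs();print(r,o["clock"],((o["eef_pos"]-.05*TH[:,0]-H)@R).round(4),(o["ft_force"]@R).round(2))
for n in("scene","top"): cv2.imwrite(f"pics/{n}27.png",ctrl.camera(n)["image"])
g=np.vstack([np.hstack([crop(cv2.imread(f"pics/scene{k}.png"),275,175,45,36,8),crop(cv2.imread(f"pics/top{k}.png"),298,160,45,36,8)]) for k in(22,27)])
cv2.imwrite("pics/z27.png",np.clip(255*(g/255.)**.7,0,255))
E
```

```text
True 43.3083 [-0.0639 -0.0002 -0.0006] [-4.51 -0.9   4.07][ WARN:0@5.375] global loadsave.cpp:1063 imwrite_ Unsupported depth image for selected encoder is fallbacked to CV_8U.
```

View pics/z27.png

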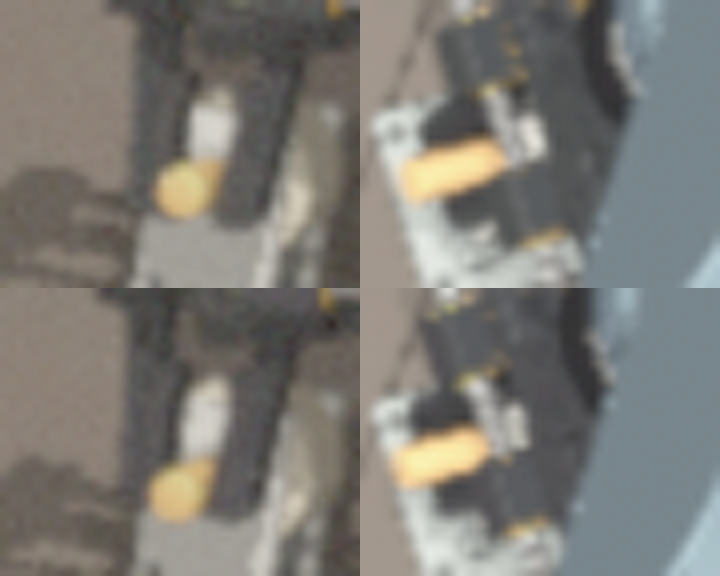

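```bash
python3 - <<'E'
from cell import ctrl
from plan import *
ctrl.command_gripper(.026)
ctrl.movel(*pose(-.066,0,-.002,0.),max_speed=.05)
cv2.imwrite("pics/top28.png",ctrl.camera("top")["image"])
ctrl.command_gripper(.010,30)
o=ctrl.get_obs();print(o["clock"],((o["eef_pos"]-.05*TH[:,0]-H)@R).round(4),(o["ft_force"]@R).round(2),o["gripper_width"])
r=ctrl.movel(*pose(-.053,0,-.002,0.),max_speed=.05,contact_N=15)
o=ctrl.get_obs();print(r,o["clock"],((o["eef_pos"]-.05*TH[:,0]-H)@R).round(4),(o["ft_force"]@R).round(2))
cv2.imwrite("pics/top29.png",ctrl.camera("top")["image"])
g=np.hstack([crop(cv2.imread(f"pics/top{k}.png"),298,160,32,36,8) for k in(22,28,29)])
cv2.imwrite("pics/z29.png",g)
E
```

```text
44.4083 [-0.0661 -0.0001 -0.002 ] [-0.26 -1.17  1.17] 0.0150019573105813
True 44.6167 [-0.0665 -0.0004 -0.0023] [-5.02 -0.25  3.45]
```

View pics/z29.png

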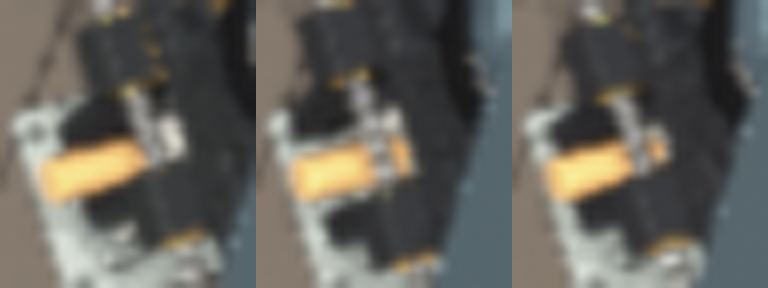

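```bash
python3 - <<'E'
from cell import ctrl
from plan import *
ctrl.command_gripper(.06);o=ctrl.get_obs();T=o["tcp_rot"]
ctrl.movel(o["eef_pos"]-.10*T[:,0],T,max_speed=.2)
o=ctrl.get_obs();print(o["clock"])
for n in("scene","top"): cv2.imwrite(f"pics/{n}30.png",ctrl.camera(n)["image"])
g=np.vstack([np.hstack([crop(cv2.imread(f"pics/scene{k}.png"),275,175,45,36,8),crop(cv2.imread(f"pics/top{k}.png"),298,160,45,36,8)]) for k in(23,30)])
cv2.imwrite("pics/z30.png",g)
E
```

```text
46.1083
```

View pics/z30.png

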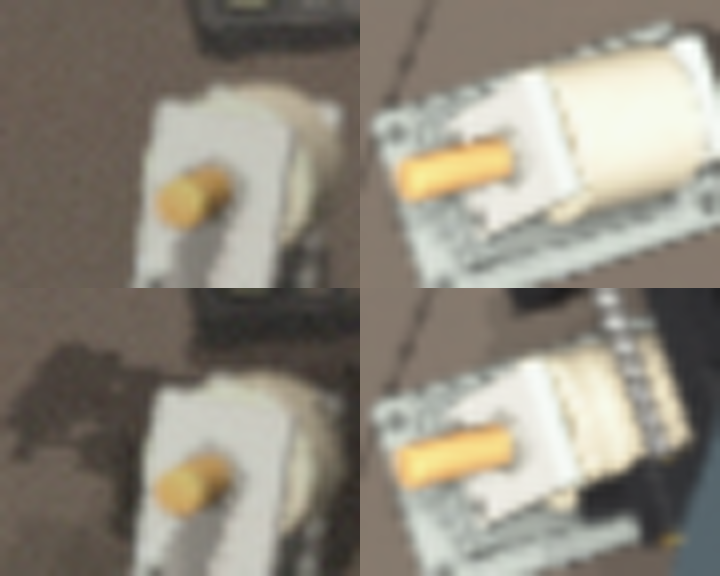

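```bash
python3 - <<'E'
from cell import ctrl
ctrl.sign_off();print(ctrl.get_obs()["clock"])
E
```

```text
the job is handed in; nothing more can be done
the job is handed in; nothing more can be done
```

I laid the white roll in the cradle, threaded the spindle through both cheeks and the core to a hard stop, let go, backed the gripper clear and handed in at about 46 s. No verdict is reported, and I can't measure the collar to the millimetre.

**Final picture:** the roll sits between the cheeks. The handle stands in the same place along the axis, within about 1 mm, as after my first insertion, and both insertions ended on a firm stop. I take that to be the collar on the upper cheek. The fit to the pictures after the first insertion put the remaining gap at about 1 mm, give or take 2 mm, against the allowed 4 mm. The spindle hangs slightly tilted in the slack of the holes; the 2 mm of clearance should keep it inside the tip and angle limits.

**Bystanders:** the calculator, stapler and tape showed no measurable movement in the top picture, and at most about half a pixel in the scene picture.

**What went wrong or disagreed on the way:**
- **Tool offset:** the fingertips were about 32 mm short of the reported tool point, so the first roll grasp closed on nothing. I corrected for this from the pictures and from the grasp that worked.
- **Camera mismatch:** the two cameras placed the holder 3–4 mm apart. I settled it by looking at the roll held in the gripper.
- **Spindle pulled out:** after the first insertion I pushed on the handle with closed fingers as a check. Backing off pulled the spindle out by about 23 mm, so I gripped it again and pushed it back in.
- **Stop positions:** on the second insertion the gripper stopped at 64–66 mm up-slope of the holder axis, against 60 mm the first time. I read the difference as a different grip point on the handle, because the handle itself ended in the same place.

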